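# Open a locked terminal box with the service key

## Task

Open the locked terminal box so that its terminals can be reached. Take the T-handled service key out of the wooden bench block, put it into the lock on the box's cover, feel gently for the slot inside until the key drops fully home, and turn it counter-clockwise until the hidden bolt is clear; never force the key. Let go, so that the cover springs ajar, leave the key in the lock, and lift the cover by its bow handle to 45 degrees or more, where it stays by itself. Leave the punch in the block.

Things in the scene. Friction and masses are not known exactly. Their poses are not given: they have to be found in the camera images.
- key_grip (a point): Centre of the flat black handle of the loose service key (130 g), which stands upright in a hole of the block. z up along the key, x along the handle, y across it. Handle 56 mm along x, 14 mm thick along y (pinch it here), 26 mm tall; below it a neck, 11 mm diameter, 14 mm long. The key is 82 mm tall, its foot 69 mm below this point. Lift it 80 mm to clear block and punch.
- key_tip (a point): Middle of the foot of the key; axes as key_grip. The foot is a flat blade, 14 mm wide along x, 4.5 mm thick along y, 9 mm tall; above it a round barrel, 16 mm diameter, 33 mm long.
- lock_mouth (a point): Centre of the mouth of the lock's round bore, in the top of the square steel lock body (34 mm, 6 mm proud of the cover), 95 mm above the worktop. Axes of the cover, while shut those of the box: z up, x from its front edge (robot's side) to the hinge, y left. Bore 17.5 mm wide, 2.5 mm chamfer, 16 mm deep; then a slotted disc: the key's foot stops on it, 16 mm down, unless blade and slot align.
- lock_seat (a point): On the bore's axis, 25 mm below its mouth: where the key's foot is when home. The disc's slot is 16 mm long, 6 mm wide, 10 mm deep. Its angle is not measured and differs each time: the slot's length lies between 0.20 rad clockwise and 1.0 rad counter-clockwise (from above) of the box's x axis. The blade enters within about 0.08 rad of it, if it is centred. A light touch (5 N) does not turn the disc.
- box: Grey steel terminal box lying on its back, 140 (x) x 180 (y) mm, 89 mm tall with its cover, heavy, does not move; origin under its centre. The lock's disc turns counter-clockwise with about 0.1 to 0.2 N m; its bolt is clear at 1.15 rad from the box's x axis. With the play in the slot that is a key handle at about 1.3 rad. Hard stop of the disc: 1.5 rad. Over 35 N between key and lock is forcing.
- lid (a joint): Opening angle of the box's cover (320 g): 0 shut, 1.25 rad at its stop; the front edge rises. It cannot be lifted while the bolt holds. Once the bolt is clear and the key let go, a spring plunger kicks it up to about 0.09 rad (lock and key rise some 9 mm with it). The hinges are stiff (0.25 N m): it stays where it is left; lifting it by the handle takes about 5 N.
- lid_handle (a point): Middle of the bar of the steel bow handle on the left half of the cover. The bar runs along the box's y axis, is 10 mm thick, 64 mm long, and its axis stands 32 mm above the cover (27 mm free below it). The lock is 86 mm to its right.
- lid_hinge (a point): Middle of the cover's hinge line at the back of the box, 85 mm above the worktop; its y axis is the hinge line. With the cover shut lid_handle lies 95 mm in front of it, 36 mm higher and 44 mm to the left.
- block_top (a point): Centre of the top face of the wooden bench block (46 x 110 mm, 55 mm tall, does not move). Two upright holes, 17.5 mm diameter, 28 mm deep, 60 mm apart along its y axis: the key stands in one, its handle within 0.3 rad of the block's x axis, and a steel punch in the other.
- punch_mid (a point): Half-way up a stepped steel punch, 16 mm diameter, 75 mm tall (top 102 mm above the worktop), that stands in the other hole of the block; to be left there.

How it is judged:
By the outcome, as a careful person would: the job done as asked, in the order asked, and still so for the second after the job is handed in, with the robot touching nothing.
It also fails if it takes over 58 s, if anything falls off the work surface, if the arm or the gripper's body presses on something with over 40 N, if the wrist force passes 120 N, or if a joint passes its speed limit or range.

## Robot

A 6-joint arm with a two-finger parallel gripper is mounted at the origin on a cart in front of the work surface, level with it; the furniture and walls round the work are solid. World frame = base frame: x ahead of the robot, y to its left, z up, the work surface at z = 0. Lengths are in m, angles in rad, forces in N, time in s.
With the tool pointing down it reaches from about 0.375 to 0.975 m from the base axis. Payload 3.8 kg.
Tool frame: the origin (TCP) lies midway between the tips of the shut fingers; the grasp point (between the pads) lies 19 mm behind it; z points along the fingers, y is the direction in which the jaws open and shut (so a half turn about z gives the same grasp; the last joint's range is limited). The gripper opens to 85 mm and grips with 20 to 120 N. Pads are 22 mm wide; open, the fingers measure 114 mm over their backs; the gripper's body (76 mm by 85 mm) begins 54 mm behind the grasp point. The pads swing forward as they close: fully open they stand 13 mm farther back than shut.
Start: joints at [-1.273, 0.264, 1.604, -0, 1.274, -0.037], TCP at [0.222, -0.638, 0.231] pointing down, gripper open.
Joint ranges: [-2.63, 2.63], [-0.94, 2.18], [0.31, 2.57], [-1.31, 4.45], [0, 2.66], [-2.55, 2.55]. Speed limits (rad/s): [2.57, 2.57, 3.14, 3.14, 3.14, 3.14].

## Interface

Orientations are given as a rotation vector (axis times angle).
In Python, from workcell import bot gives the robot as it stands.
- The arm moves only by the tool arm_command, never from a script. Its argument "targets" is text: rows parted by semicolons, each of 7 numbers parted by spaces: the shift along the tool's x, y, z in mm, then the turn, a rotation vector about the tool's x, y, z in degrees, then the opening, from 0 (shut) to 1 (fully open). A call has 1 to 10 rows; each row is the pose to reach, as a shift and turn from the pose commanded when the call began, along the tool's axes at that moment; what a row does not reach only later rows make up. A row lasts 1/12 s, in which the tool goes at most 41.7 mm and 7.16 degrees, less where a joint would pass 70% of its speed; a pose out of reach is approached as far as the arm can. A call with a gripper value outside its range is refused whole. The fingers move at their own pace and stop on an object; "newtons" is the grip in N (left out, the last holds). Time passes only in rows, so rows that repeat a pose let the fingers close. It gives the time, the measured TCP pose, the force and the opening at its end, in the units of the state.
- bot.read_state(): the state, without advancing time (a new reading comes with each control period).
- bot.read_camera(name): name is "side" or "top"; returns (picture, depth): 400x640x3 uint8, blue, green, red; 400x640 float32, m along the optical axis (not along the pixel's ray), 0 where there is no reading.
- bot.camera_params(name): a dict with "fov_y" (degrees; the focal length in pixels is half the picture's height over the tangent of half this angle, whatever the lens; pixels are square), "cx", "cy" (the principal point, pixels), "xyz" and "rotation" of the camera in the world. Camera axes: x right, y up, looking along -z (the intrinsics and any distortion apply to the point x, -y, -z); pixel columns grow to the right and rows downward; lengths in m; the calibration is good to about 2 mm. A picture is of the moment at which its call begins. camera_params takes no time and is no camera call.
- bot.finish_job(): hands the job in, once; it reports no verdict.
The state is a dict: "time": time; "q": joint angles; "joint_vel": joint speeds; "joint_torque": joint torques, N m; "tool_pos": TCP position; "tcp_rot": TCP orientation; "wrist_force": force on the tool from outside, world axes, zero at the start; "torque": the same for the moment, N m; "width": opening from 0.0 (shut) to 1.0 (fully open).
Only numpy, scipy, OpenCV 4.12 (cv2) and the standard library are available. Lean on these libraries where they do the work, as an engineer would, in place of code of your own. Each camera call takes 0.05 s, during which the arm holds its last target.

## Working session

There is one attempt and no reset: what is moved stays moved. The work goes in short steps, Python scripts to look and compute and a tool call to move; the robot and the scene stay as the last step left them, time stands still between calls to the robot, and variables do not carry over. Pictures are saved under pics/ and viewed, and the job is handed in when it is done.

Besides the shell and the picture viewer there is one more tool, called in YAML: its name, and indented under it one key for each argument. arm_command: Moves the arm, as the interface text tells. Its arguments: {"type":"object","properties":{"targets":{"type":"string"},"newtons":{"type":"number"}},"required":["targets"]}

```bash
ls; mkdir -p pics; python3 - <<'E'
from workcell import bot
import cv2,numpy as np
s=bot.read_state()
print(s)
for n in("side","top"):
    print(n,bot.camera_params(n))
    p,d=bot.read_camera(n)
    cv2.imwrite(f"pics/{n}0.png",p); np.save(f"pics/{n}0.npy",d)
    print((d>0).mean(), d[d>0].min(), d.max())
E
```

```text
pics
{'time': 0.0, 'q': array([-1.27289753e+00,  2.64761152e-01,  1.60539132e+00, -1.46452407e-06,
        1.27368933e+00, -3.68967199e-02]), 'joint_vel': array([-0.0009297 ,  0.0005644 , -0.00073919,  0.00114701, -0.0007764 ,
        0.00084432]), 'joint_torque': array([-9.09243863e-04, -5.15114665e+01, -3.67314935e+01, -7.28397549e-05,
        1.28895842e-02,  1.90497111e-06]), 'tool_pos': array([ 0.22157245, -0.63681799,  0.22994728]), 'tcp_rot': array([-3.09547966e+00, -5.23072025e-01,  4.61598539e-04]), 'wrist_force': array([ 1.00517723, -0.02452302,  0.15017131]), 'torque': array([-0.04794557, -0.02686862, -0.01200981]), 'width': 0.997707029713024}
side {'fov_y': 46.13152537354679, 'cx': 314.4544793534288, 'cy': 191.79707093658803, 'xyz': array([0.21149735, 0.47219577, 0.66440961]), 'rotation': array([ 0.22645187, -1.10356261, -2.47113262])}
0.996 0.37854126 3.8888829
top {'fov_y': 50.208903415480485, 'cx': 313.3789490898125, 'cy': 199.7951829068356, 'xyz': array([ 0.41461919, -0.11597793,  0.94918044]), 'rotation': array([ 0.08807569, -0.05706579, -1.58089083])}
0.9960859375 0.606726 2.016869
```

View pics/side0.png

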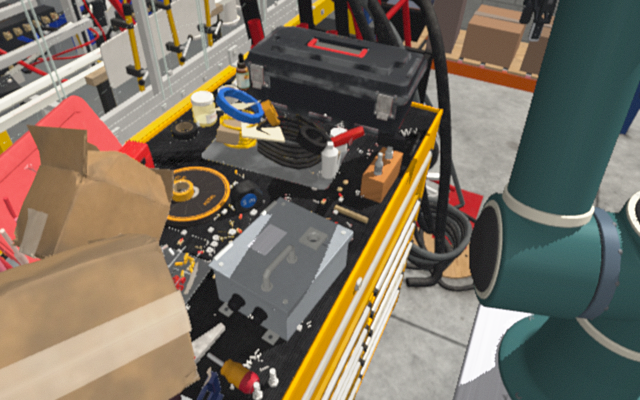

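View pics/top0.png

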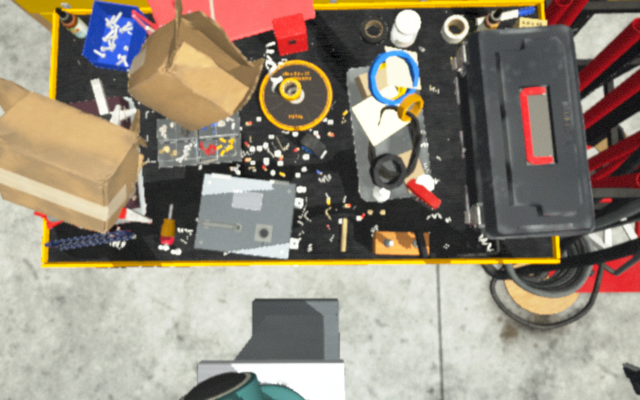

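```bash
cat > h.py <<'E'
import numpy as np,cv2
from scipy.spatial.transform import Rotation as R
from workcell import bot
def cam(n):
    c=bot.camera_params(n); f=200/np.tan(np.radians(c["fov_y"]/2)); return c,f,R.from_rotvec(c["rotation"]).as_matrix()
def ray(n,u,v):
    c,f,M=cam(n); d=M@np.array([(u-c["cx"])/f,-(v-c["cy"])/f,-1.0]); return np.array(c["xyz"]),d
def onz(n,u,v,z):
    o,d=ray(n,u,v); return o+d*(z-o[2])/d[2]
def dep(n,D,u,v):
    o,d=ray(n,u,v); return o+d*D[int(round(v)),int(round(u))]
def proj(n,P):
    c,f,M=cam(n); p=M.T@(np.array(P)-c["xyz"]); return np.array([c["cx"]+f*p[0]/-p[2], c["cy"]-f*p[1]/-p[2]])
def two(a,b):
    # a,b=(name,u,v): closest point
    (o1,d1),(o2,d2)=ray(*a),ray(*b); d1/=np.linalg.norm(d1);d2/=np.linalg.norm(d2)
    t=np.linalg.lstsq(np.stack([d1,-d2],1),o2-o1,rcond=None)[0]
    p,q=o1+t[0]*d1,o2+t[1]*d2; return (p+q)/2,np.linalg.norm(p-q)
def crop(src,x0,y0,w,h,k,out):
    p=cv2.imread(src)[y0:y0+h,x0:x0+w]; cv2.imwrite(out,cv2.resize(p,None,fx=k,fy=k,interpolation=cv2.INTER_CUBIC))
E
python3 - <<'E'
from h import *
crop("pics/top0.png",190,165,120,100,6,"pics/t_box.png")
crop("pics/top0.png",360,220,80,50,9,"pics/t_blk.png")
crop("pics/side0.png",200,190,160,150,4,"pics/s_box.png")
crop("pics/side0.png",350,140,60,65,9,"pics/s_blk.png")
E
```

```text
(no output)
```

View pics/t_box.png

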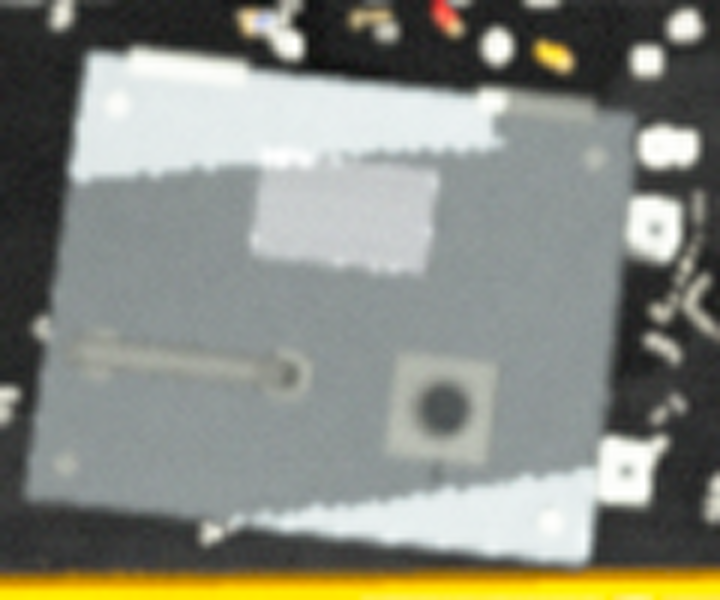

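View pics/t_blk.png

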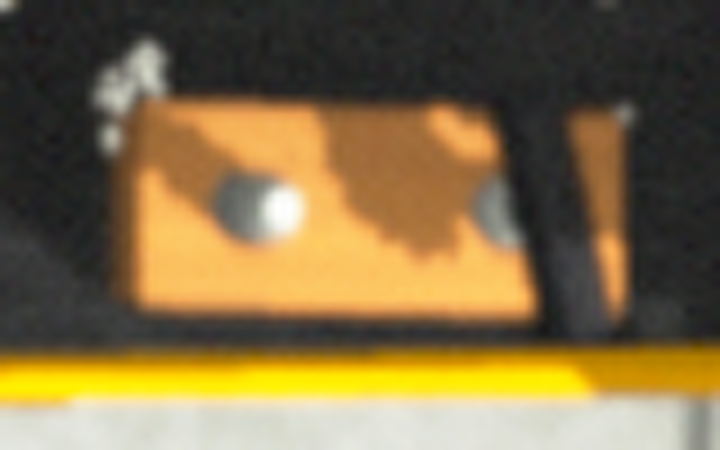

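View pics/s_box.png

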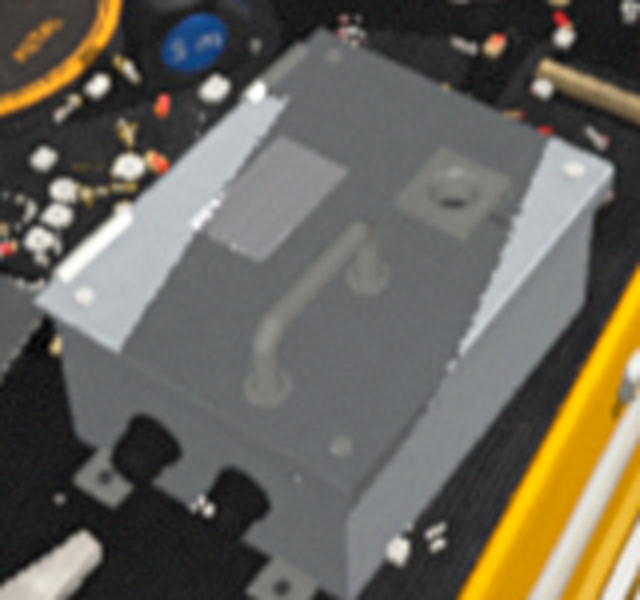

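View pics/s_blk.png

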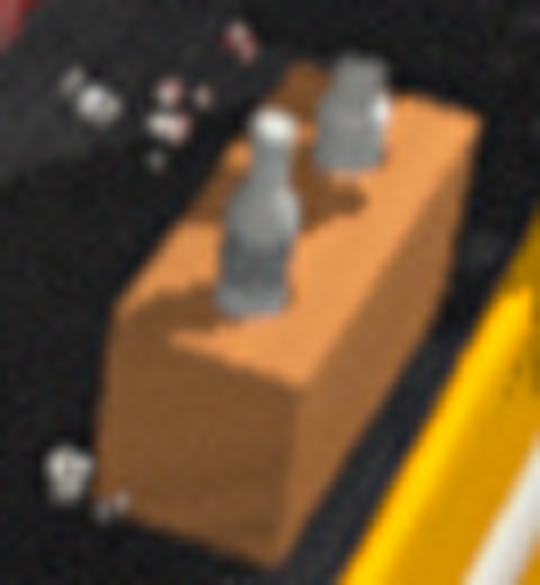

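```bash
python3 - <<'E'
from h import *
T=np.load("pics/top0.npy");S=np.load("pics/side0.npy")
def heights(n,D,x0,y0,w,h):
    c,f,M=cam(n); v,u=np.mgrid[y0:y0+h,x0:x0+w]
    d=np.stack([(u-c["cx"])/f,-(v-c["cy"])/f,-np.ones_like(u,float)],-1)@M.T
    return c["xyz"]+d*D[y0:y0+h,x0:x0+w,None]
P=heights("top",T,368,226,66,36)
np.set_printoptions(linewidth=400)
print((P[::1,::2,2]*1000).round().astype(int))
# table
print("S"); P=heights("side",S,380,138,20,24); print((P[...,2]*1000).round().astype(int))
E
```

```text
[[-2  1 -2 ...  0 -1  1]
 [-1  2  0 ... -3 -3  1]
 [ 0  0  8 ...  1  0 -3]
 ...
 [-3 -5 -4 ... -3 -4 -2]
 [-8 -4 -5 ... -2  6  4]
 [ 6  2  5 ...  8  7  6]]
S
[[104 102 103 102 105 105 106 106 107 105 109 106 107 106 107 108 108 110 109 108]
 [100  99 102 101 101 104 102 103 103 103 103 105 105 106 105 106 105 107 107 106]
 [ 97  95 100 100  99 100 100 100 101 102 103 100 102 103 102 104 103 104 104 105]
 [ 95  95  95  96  97  96  98  97  98 101 100 100 101 101 101 100 100 104 103 105]
 [ 94  92  95  94  95  95  95  95  94  97  97  97  99  97 100  99  99 101 101 100]
 [ 91  89  91  90  91  93  92  93  94  93  94  96  96  97  95  98  96  98  96  98]
 [ 87  87  89  89  88  90  89  88  90  92  93  92  94  92  92  94  94  95  95  94]
 [  1   2   1  86  87  87  88  89  87  89  88  90  90  92  90  91  93  93  93  93]
 [  3   1   3   2   1   1   0   3  84  85  85  86  88  90  89  89  89  90  90  91]
 [  1   0  57  58  56  -1   0  79  81  83  83  84  81   2   3  86  87  88  87  87]
 [  2   0  55  55  56  57  57  77  80  81  82  80  78   0   2   2   2   4  -1   2]
 [  2  58  55  55  56  57  58
[... 350 characters left out ...]
69  69  56  59  57  56  57  55  55]
 [102 103 101  57  56  62  66  67  64  68  64  63  63  56  54  57  55  56  55  57]
 [103 101  98  56  56  61  60  65  63  63  64  62  61  57  56  57  58  55  56  57]
 [ 99  99  56  57  52  59  62  59  62  63  62  59  53  55  55  55  57  56  57  55]
 [ 95  95  56  56  56  54  58  59  56  60  58  56  52  57  55  57  56  57  58  56]
 [ 95  95  52  56  55  55  52  53  56  56  56  54  56  56  57  55  58  55  58  57]
 [ 92  90  56  58  57  56  57  56  57  55  54  56  54  55  57  56  56  53  56  52]
 [ 89  89  57  56  56  56 664  54  54  55  56  57  57  56  55  57  56  56  53  48]
 [ 86  86  56  58  54  57  57  57  57  59  57  56  55  55  56  57  55  54  51  45]]
```

```bash
cat >> h.py <<'E'
def cloud(n,D,x0=0,y0=0,w=640,h=400):
    c,f,M=cam(n); v,u=np.mgrid[y0:y0+h,x0:x0+w]
    d=np.stack([(u-c["cx"])/f,-(v-c["cy"])/f,-np.ones_like(u,float)],-1)@M.T
    return c["xyz"]+d*D[y0:y0+h,x0:x0+w,None]
def rect(P):
    r=cv2.minAreaRect((P[:,:2]*1000).astype(np.float32)); return r
E
python3 - <<'E'
from h import *
T=np.load("pics/top0.npy");S=np.load("pics/side0.npy")
P=cloud("top",T,405,222,35,46).reshape(-1,3)
q=P[(P[:,2]>.095)&(P[:,2]<.13)]
print("handle top",len(q),np.median(q,0),q.mean(0),rect(q))
P=cloud("side",S,340,110,80,70)
m=(P[...,2]>.08)&(P[...,2]<.115)&(P[...,1]<-.2); 
v,u=np.where(m); print(u.min()+340,u.max()+340,v.min()+110,v.max()+110)
q=P[m]; print("side",len(q),rect(q)); q2=q[q[:,2]>.103]; print(len(q2),rect(q2), q2.mean(0))
P=cloud("top",T,365,222,75,46).reshape(-1,3); q=P[abs(P[:,2]-.055)<.006]; print("block",np.median(q,0),rect(q))
P=cloud("top",T,365,222,40,46).reshape(-1,3); q=P[abs(P[:,2]-.1)<.006]; print("punch",q.mean(0))
P=cloud("side",S,340,110,80,100).reshape(-1,3); q=P[(abs(P[:,2]-.055)<.005)]; print("blockS",np.median(q,0),rect(q))
P=cloud("top",T,185,160,130,110).reshape(-1,3); q=P[abs(P[:,2]-.089)<.006]; print("lid",np.median(q,0),rect(q))
P=cloud("side",S,200,180,165,160).reshape(-1,3); q=P[abs(P[:,2]-.089)<.006]; print("lidS",np.median(q,0),rect(q))
P=cloud("top",T,185,160,130,110).reshape(-1,3); q=P[abs(P[:,2]-.122)<.01]; print("hand",len(q),q.mean(0),rect(q))
P=cloud("side",S,200,180,165,160).reshape(-1,3); q=P[abs(P[:,2]-.121)<.01]; print("handS",len(q),q.mean(0),rect(q))
E
```

```text
handle top 227 [ 0.4052694  -0.30980417  0.1071278 ] [ 0.40489211 -0.3100239   0.10652479] ((405.010498046875, -311.13671875), (55.935707092285156, 14.588754653930664), 10.896041870117188)
358 404 110 165
side 593 ((439.6642761230469, -343.38494873046875), (97.3594970703125, 212.07461547851562), 17.950773239135742)
163 ((418.0287780761719, -333.52667236328125), (52.392333984375, 157.5180206298828), 24.944429397583008) [ 0.4061352  -0.3085794   0.10788951]
block [ 0.40562416 -0.27360835  0.05436931] ((406.10516357421875, -281.2373352050781), (110.31729125976562, 46.01606750488281), 88.04352569580078)
punch [ 0.40682042 -0.25134589  0.10069276]
blockS [ 0.41299326 -0.29284902  0.05592586] ((447.8258361816406, -346.29656982421875), (156.72433471679688, 273.36932373046875), 23.79923439025879)
lid [0.4680001  0.03768508 0.0887233 ] ((466.501220703125, 39.294830322265625), (190.61441040039062, 155.916748046875), 82.75184631347656)
lidS [0.46617599 0.0560634  0.09051496] ((466.6789245605469, 39.17933654785156), (193.28952026367188, 157.23231506347656), 82.86614990234375)
hand 185 [0.44519899 0.08383505 0.12383265] ((445.45355224609375, 85.42864990234375), (71.37909698486328, 9.853979110717773), 82.7175064086914)
handS 541 [0.45048554 0.15024011 0.12531272] ((450.1369934082031, 150.11529541015625), (198.93406677246094, 15.465827941894531), 83.11931610107422)
```

```bash
python3 - <<'E'
from h import *
def px(x,y,k,x0,y0): return (x+.5)/k-.5+x0,(y+.5)/k-.5+y0
a=px(443,408,6,190,165); b=px(451,194,4,200,190)
print(a,b,onz("top",*a,.095),onz("side",*b,.095),two(("top",*a),("side",*b)))
p=cv2.imread("pics/top0.png"); g=cv2.cvtColor(p,cv2.COLOR_BGR2GRAY)
np.set_printoptions(linewidth=300); print(g[222:244,252:276])
# bore centroid
w=np.clip(120-g[224:242,255:274].astype(float),0,None); v,u=np.mgrid[224:242,255:274]; 
print("bore",(w*u).sum()/w.sum(),(w*v).sum()/w.sum())
T=np.load("pics/top0.npy");S=np.load("pics/side0.npy")
# lid edges of handle: corrected
print(onz("top",(w*u).sum()/w.sum(),(w*v).sum()/w.sum(),.093))
Pt=cloud("top",T,252,222,24,22); print((Pt[...,2]*1000).round().astype(int))
E
```

```text
(263.4166666666667, 232.58333333333331) (312.375, 238.125) [0.42911823 0.00111206 0.095     ] [0.43033352 0.0045534  0.095     ] (array([0.4302667 , 0.00192335, 0.09223461]), np.float64(0.00236152020221178))
[[145 146 150 147 151 149 147 149 150 147 150 146 147 148 150 151 149 148 149 151 151 148 147 151]
 [146 147 145 151 154 156 158 156 156 154 150 150 148 151 150 150 150 151 151 151 147 151 150 151]
 [147 148 150 149 164 169 171 168 171 169 163 163 163 161 159 158 156 154 155 153 152 152 148 149]
 [146 146 146 153 168 176 179 180 178 176 177 174 175 173 173 171 173 169 167 164 159 148 148 146]
 [144 148 147 154 172 180 181 180 179 179 176 177 176 176 181 181 181 181 182 176 168 149 144 148]
 [147 146 147 156 174 179 178 179 179 171 168 165 167 170 174 180 182 183 180 179 169 147 149 146]
 [145 147 148 161 172 178 174 174 165 158 148 142 141 147 159 169 175 182 182 175 165 148 150 147]
 [146 144 148 162 176 179 173 164 152 136 116 108 112 120 135 155 171 178 181 175 163 149 150 149]
 [147 146 151 164 174 177 172 154 131 108  91  88  87  96 113 138 161 179 181 176 156 148 148 149]
 
[... 2843 characters left out ...]
7  87]
 [ 89  88  89  95  96  94  93  94  96  94  95  93  92  93  97  94  93  94  98  95  89  88  88  87]
 [ 89  88  92  93  95  95  97  98  96  91  93  94  95  94  94  95  94  94  98  93  87  91  90  89]
 [ 84  90  93  94  93  95  93  96  94  96  97  93  93  94  94  95  95  94  95  93 949  87  87  89]
 [ 88  88  90  88  94  95  92  96  97  93  94  94  97  94  96  97  92  96  96  92  89  90  88  87]
 [ 89  87  89  90  89  87  90  88  89  89  89  90  96  96  92  95  96  96  96  89  89  87  89  90]
 [ 87  90  88  86  89  89  89  91  90  89  90  86  88  89  92  87  88  90  89  88  87  89  89  88]
 [ 87  88  90  88  89  88  88  89  89  88  87  91  89  90  89  89  90  90  90  90  89  88  90  90]]
```

```bash
python3 - <<'E'
from h import *
import time
Ds=[np.load("pics/top0.npy")]+[bot.read_camera("top")[1] for _ in range(3)]
for src,D in [("s",x) for x in Ds]+[("med",np.median(Ds,0))]:
    P=cloud("top",D,258,226,12,12).reshape(-1,3)
    q=P[(P[:,2]<.0735)&(P[:,2]>.06)]
    u,s,vt=np.linalg.svd((q-q.mean(0))[:,:2]); print(src,len(q),q.mean(0),s/np.sqrt(len(q)),np.degrees(np.arctan2(vt[0,1],vt[0,0])))
    q=P[(P[:,2]<.085)&(P[:,2]>.06)]; print("  bore",q.mean(0), rect(q))
D=np.median(Ds,0);P=cloud("top",D,250,220,28,26)
print((P[8:17,6:19,2]*1000).round().astype(int))
q=P.reshape(-1,3);q=q[(q[:,2]>.0925)&(q[:,2]<.1)];print("body",rect(q))
P=cloud("top",D,185,160,130,110).reshape(-1,3); q=P[(P[:,2]>.114)&(P[:,2]<.14)]; print("hand",len(q),q.mean(0),rect(q))
P=cloud("top",D,405,222,35,46).reshape(-1,3);q=P[(P[:,2]>.095)&(P[:,2]<.13)]
print("handle top",len(q),q.mean(0),rect(q))
print(bot.read_state()["time"])
E
```

```text
s 19 [0.43019773 0.00290647 0.06914196] [0.00433747 0.00147236] -145.34107198748
  bore [0.42984408 0.00338778 0.0754491 ] ((429.6029968261719, 3.228325366973877), (14.705920219421387, 14.482230186462402), 87.47940063476562)
s 18 [0.42981906 0.00271652 0.06949729] [0.0041928  0.00152408] -141.1338567619317
  bore [0.42976518 0.00352209 0.07510833] ((429.5647888183594, 3.299740791320801), (14.72576904296875, 14.372076988220215), 87.67941284179688)
s 19 [0.43020476 0.00296633 0.06870615] [0.00433815 0.00153945] -145.04986979448302
  bore [0.42984892 0.00341027 0.07527834] ((429.5812683105469, 3.059114456176758), (14.156496047973633, 14.450573921203613), 87.72991943359375)
s 19 [0.43019787 0.00290686 0.06914918] [0.00435342 0.00152988] -144.7799151684131
  bore [0.42983189 0.00327501 0.0752425 ] ((429.6044006347656, 3.2440052032470703), (14.185664176940918, 14.465957641601562), 87.57000732421875)
med 19 [0.43019952 0.0029201  0.06904793] [0.00434634 0.00150675] -145.0295721368811
  bore [0.42984706 0.00340551 0.07531662] ((429.6619567871094, 3.118447780609131), (14.43742561340332, 14.438117027282715), 89.01610565185547)
[[95 95 95 95 95 94 92 91 92 93 93 95 94]
 [94 94 94 95 93 89 79 70 78 80 79 94 96]
 [95 96 94 95 90 79 70 68 69 79 79 79 93]
 [94 95 95 93 83 78 70 69 69 77 80 78 92]
 [95 94 94 93 79 78 78 68 70 69 78 80 92]
 [95 94 92 92 79 79 78 76 68 69 67 79 95]
 [94 94 94 92 82 78 79 79 72 67 69 68 94]
 [94 95 95 94 91 78 79 79 78 72 68 92 94]
 [95 95 96 93 93 91 77 79 81 77 93 92 95]]
body ((429.626953125, 1.4925727844238281), (33.98916244506836, 33.84080123901367), 82.38539123535156)
hand 186 [0.44523824 0.08394779 0.12379989] ((445.4422912597656, 85.32553100585938), (71.55799865722656, 9.857595443725586), 82.7171401977539)
handle top 227 [ 0.40493379 -0.31005613  0.10657897] ((404.98260498046875, -311.18902587890625), (56.01353454589844, 14.141942024230957), 10.972166061401367)
0.25
```

```bash
python3 - <<'E'
from h import *
T=np.load("pics/top0.npy");S=np.load("pics/side0.npy")
for n,D in(("top",T),("side",S)):
    P=cloud(n,D).reshape(-1,3);ok=(D.reshape(-1)>.1)&(D.reshape(-1)<2.2);P=P[ok]
    xs=np.arange(.0,.85,.05);ys=np.arange(.35,-.95,-.05)
    print(n,"cols y",ys.round(2))
    for x in xs[::-1]:
        r=[]
        for y in ys:
            m=(abs(P[:,0]-x)<.025)&(abs(P[:,1]-y)<.025); r.append(f"{P[m,2].max()*100:5.0f}" if m.sum()>3 else "    .")
        print(f"{x:.2f}","".join(r))
E
```

```text
top cols y [ 0.35  0.3   0.25  0.2   0.15  0.1   0.05  0.   -0.05 -0.1  -0.15 -0.2
 -0.25 -0.3  -0.35 -0.4  -0.45 -0.5  -0.55 -0.6  -0.65 -0.7  -0.75 -0.8
 -0.85 -0.9 ]
0.80     3    6   17   20   27   27   21   11    2    2    2    1   14   13    0   15   16   17   17   16    .    .    .    3    0  -23
0.75     9   12   18   22   27   28   21   13    5    2    2   14   14   13    1   15   17   17   17   17    .    .    .    2    1   -6
0.70     9   12   19   22   27   23   20   16    2    2    2   13   12   11    9   15   17   17   17   17    .    .    .    .  -14  -12
0.65    28   26   24   20   13   13   13    2    6    6    1   10    9   11    1   15   17   17   17   17   12    .    .    .    .   -8
0.60    30   29   27   24    7    7    7    1    5    6    3   10   11   10    3   15   17   17   17   17   13    .    .    .    .  -10
0.55    31   30   29   26    9    9    9    9    9    3    3   11   11   10    8   14   17   17   17   17   13    .   -7   -7   -3   -8
0.50    27   29   29    2    9    9    9    9    9    1    1    9   10    8    8   14   17   17   17   17   14    .
[... 3162 characters left out ...]
  -92  -91  -77  -76
0.20     .    .    .    .    .   32   47   53    .    .    .    .    .  -92  -92  -92  -92  -92   34   34  -92  -92  -92  -90  -89  -77
0.15     .    .    .    .    .   32   49   53    0   -1    .    .    .    .  -92  -92  -92  -92  -92  -92  -92  -92  -92  -92  -90  -90
0.10     .    .    .    .    .   31   45   49    2    1    .    .    .    .  -92  -92  -92  -92  -92  -92  -92  -92  -92  -92  -90  -90
0.05     .    .    .    .    .   29   33   33   33    1    .    .    .    .    .  -92  -92  -92  -92  -92  -92  -92  -92  -92    .    .
0.00     .    .    .    .    .    .   26    .    .    .    .    .    .    .    .    .    .    .    .    .    .    .    .    .    .    .
```

```bash
cat >> h.py <<'E'
def go(x,y,z,yaw,base=None):
    "tool-frame shift (mm) and turn (deg) from measured (or given (pos,rotvec)) pose to tool pointing down with tool x at world yaw"
    s=bot.read_state(); p,r=(s["tool_pos"],s["tcp_rot"]) if base is None else base
    M=R.from_rotvec(r); a=np.radians(yaw)
    G=R.from_matrix(np.array([[np.cos(a),np.sin(a),0],[np.sin(a),-np.cos(a),0],[0,0,-1]]))
    print("shift",(M.inv().apply(np.array([x,y,z])-p)*1000).round(2),"turn",np.degrees((M.inv()*G).as_rotvec()).round(2),
      "| now",p.round(4),"yaw",np.degrees(np.arctan2(M.as_matrix()[1,0],M.as_matrix()[0,0])).round(2),"tilt",M.as_matrix()[:2,2].round(4),"F",s["wrist_force"].round(1),"Tq",s["torque"].round(2),"w",round(float(s["width"]),3),"t",round(s["time"],2))
E
python3 - <<'E'
from h import *
go(.405,-.311,.17,11)
E
```

```text
shift [ 280.32 -247.78   60.89] turn [-0.06  0.    8.18] | now [ 0.2217 -0.6372  0.2306] yaw 19.18 tilt [-0.0003  0.001 ] F [ 0.1  0.5 -0.3] Tq [-0.05  0.   -0.01] w 0.997 t 0.25
```

arm_command:
  targets: "280 -248 10 0 0 8 0.45;280 -248 10 0 0 8 0.45;280 -248 10 0 0 8 0.45;280 -248 10 0 0 8 0.45;280 -248 10 0 0 8 0.45;280 -248 10 0 0 8 0.45;280 -248 10 0 0 8 0.45;280 -248 10 0 0 8 0.45;280 -248 10 0 0 8 0.45;280 -248 10 0 0 8 0.45"
  newtons: 40

```text
time: 1.08
tool_pos: [0.4073, -0.3053, 0.221]
tcp_rot: [-3.122, -0.314, -0.003]
wrist_force: [-1.3, 0.0, 0.2]
width: 0.45
```

```bash
python3 - <<'E'
from h import *
go(.405,-.311,.145,11)
E
```

```text
shift [-3.52  5.42 76.01] turn [-0.18 -0.12  0.5 ] | now [ 0.4073 -0.3053  0.221 ] yaw 11.5 tilt [0.0014 0.0035] F [-1.3  0.   0.2] Tq [ 0.   -0.01  0.02] w 0.45 t 1.08
```

arm_command:
  targets: "-1 2 38 0 0 0 0.45;-2 3 70 0 0 0 0.45;-2 3 70 0 0 0 0.45;-2 3 70 0 0 0 0.45"

```text
time: 1.42
tool_pos: [0.4018, -0.3135, 0.1495]
tcp_rot: [-3.123, -0.306, 0.006]
wrist_force: [0.1, -0.5, -0.3]
width: 0.447
```

```bash
python3 - <<'E'
from h import *
go(.405,-.311,.078,11)
p,d=bot.read_camera("top"); cv2.imwrite("pics/top1.png",p); crop("pics/top1.png",350,180,110,90,6,"pics/t1.png")
p,d=bot.read_camera("side"); cv2.imwrite("pics/side1.png",p); crop("pics/side1.png",320,80,120,130,5,"pics/s1.png")
go(.405,-.311,.078,11)
E
```

```text
shift [ 3.89 -1.54 71.52] turn [-0.23  0.19  0.18] | now [ 0.4018 -0.3135  0.1495] yaw 11.18 tilt [-0.004   0.0034] F [ 0.1 -0.5 -0.3] Tq [0.01 0.   0.06] w 0.447 t 1.42
shift [ 1.77 -4.48 74.88] turn [ 0.09 -0.07  0.15] | now [ 0.404  -0.3156  0.1529] yaw 11.15 tilt [ 0.0015 -0.0013] F [-0.5 -0.7  0.4] Tq [-0.03  0.02 -0.06] w 0.452 t 1.52
```

View pics/t1.png

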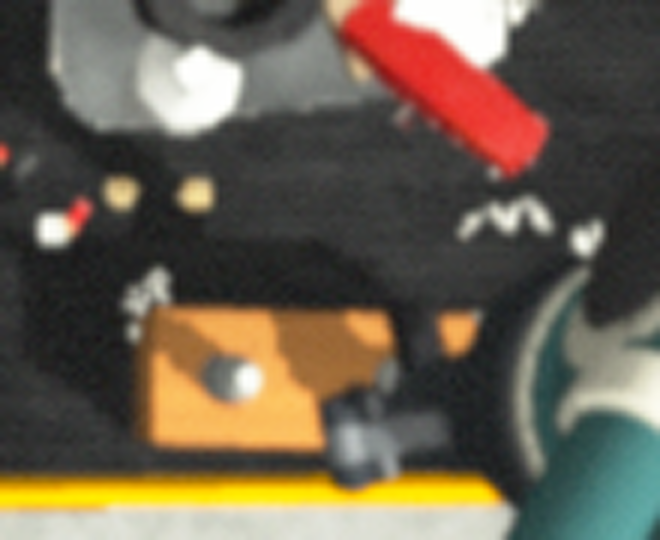

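View pics/s1.png

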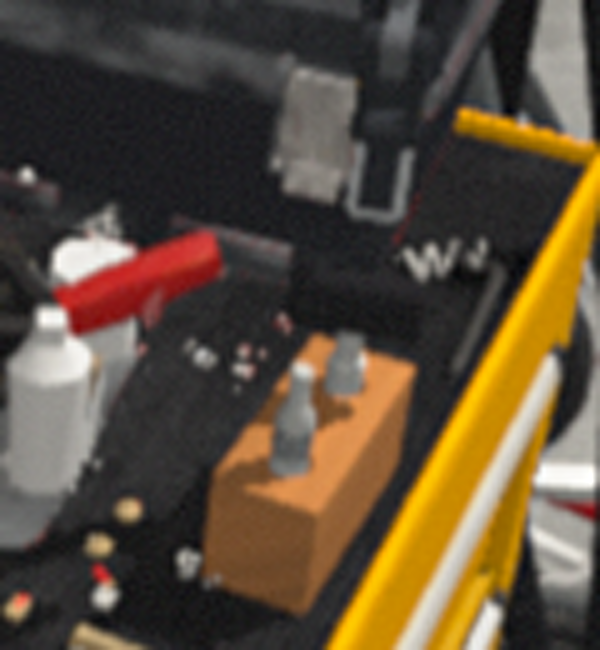

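```bash
python3 - <<'E'
from h import *
for n,x0,y0,k in(("top",350,180,6),("side",320,80,5)):
    a=proj(n,[.404,-.3156,.153]); print(n,a,(a-[x0,y0])*k)
go(.405,-.311,.078,11)
E
```

```text
top [430.28784926 243.89110334] [481.72709556 383.34662005]
side [396.32536881 116.33377153] [381.62684403 181.66885767]
shift [ 1.77 -4.48 74.88] turn [ 0.09 -0.07  0.15] | now [ 0.404  -0.3156  0.1529] yaw 11.15 tilt [ 0.0015 -0.0013] F [-0.5 -0.7  0.4] Tq [-0.03  0.02 -0.06] w 0.452 t 1.52
```

arm_command:
  targets: "1.8 -4.5 15 0 0 0 0.45;1.8 -4.5 15 0 0 0 0.45;1.8 -4.5 15 0 0 0 0.45"

```text
time: 1.77
tool_pos: [0.4047, -0.3105, 0.1377]
tcp_rot: [3.126, 0.306, 0.002]
wrist_force: [-0.6, -0.3, 0.5]
width: 0.451
```

```bash
python3 - <<'E'
from h import *
go(.405,-.311,.078,11)
p,d=bot.read_camera("side"); cv2.imwrite("pics/side2.png",p); crop("pics/side2.png",350,70,90,100,6,"pics/s2.png")
p,d=bot.read_camera("top"); cv2.imwrite("pics/top2.png",p); crop("pics/top2.png",380,200,90,80,8,"pics/t2.png"); np.save("pics/top2.npy",d)
P=cloud("top",d,380,210,80,60); np.set_printoptions(linewidth=400,threshold=100000); print((P[::2,::2,2]*1000).round().astype(int))
go(.405,-.311,.078,11)
E
```

```text
shift [ 0.2   0.46 59.72] turn [ 0.07 -0.05  0.17] | now [ 0.4047 -0.3105  0.1377] yaw 11.17 tilt [ 0.0011 -0.001 ] F [-0.6 -0.3  0.5] Tq [-0.02 -0.05  0.03] w 0.451 t 1.77
[[  -1    3    4   -4   -2    0    0    0   -3    1   -3   -2    1   -2    0   -2    1    0   -1   -3   -1   -1    2   -2    0    2    0   -3   -1    0    2   -1   -1   -2  469  480  489  497  502  506]
 [   5    6    3    3   -4   -1   -1    1   -2    3    0    1   -1    2   -3   -1    1    0   -1   -1    0    2    0    2   -1   -2   -1    0   -1   -1   -3   -1   -4    1  477  488  495  501  506  506]
 [  -3   -1   -3   -1   -1   -2   -1    0   -3   -2   -3    1   -1    1   -1   -1    0  949    0   -1   -1    1   -4    1    0   -2    7   -2    2   11   -2    0   -5  477  484  494  500  503  506  509]
 [   3    0    0    0   -3    1    2   -1    0    0    3   -3   -4   -2   -2   -2    1    4    1   -3    0    1   -4    0    1   -1    0    9   -3   -1    9    0  474  482  492  498  500  505  506  511]
 [  -1    1    1    0   -2   -1   -1    1   -1   -2   -2   -4    0   -2   -3   -1    0    1    2    0    0   -2   -
[... 4635 characters left out ...]
 -928 -930 -931 -926 -929 -929 -937 -936 -932  526  527  530  530  531  530  530  531  529  526  525  391  399  410  420]
 [-927 -930 -929 -937 -928 -929 -929 -930 -925 -928 -928 -929 -924 -933 -938 -932 -933 -924 -933 -935 -922 -929 -927 -932  526  530  530  532  533  532  531  532  531  529  528  524  379  389  403  411]
 [-934 -930 -933 -935 -929 -933 -932 -927 -926 -933 -932 -935 -935 -934 -929 -926 -929  949 -929 -932 -927 -925 -932 -928  529  531  533  534  532  532  533  531  530  530  528  348  362  376  389  400]]
shift [-0.11  0.   60.03] turn [ 0.12 -0.09  0.17] | now [ 0.405  -0.3109  0.138 ] yaw 11.17 tilt [ 0.0019 -0.0017] F [-0.2  0.5  0.3] Tq [-0.    0.01 -0.03] w 0.45 t 1.87
```

View pics/s2.png

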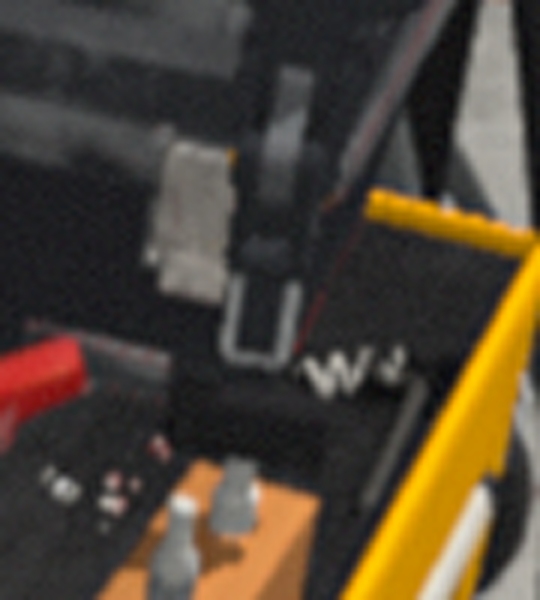

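View pics/t2.png

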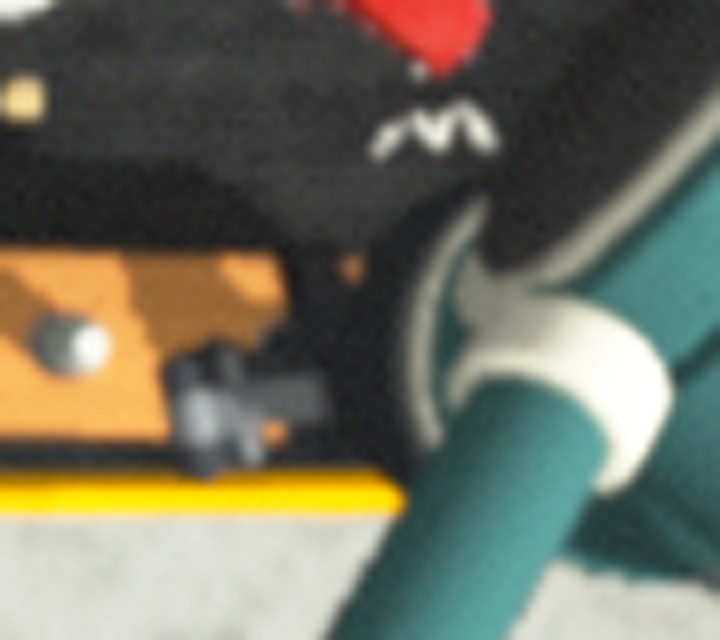

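arm_command:
  targets: "0 0 40 0 0 0 0.45;0 0 60 0 0 0 0.45;0 0 60 0 0 0 0.45;0 0 60 0 0 0 0.2;0 0 60 0 0 0 0.1;0 0 60 0 0 0 0.05;0 0 60 0 0 0 0.05;0 0 60 0 0 0 0.05"
  newtons: 60

```text
time: 2.53
tool_pos: [0.4056, -0.311, 0.0782]
tcp_rot: [3.124, 0.306, 0.004]
wrist_force: [0.4, -0.3, 3.1]
width: 0.155
```

```bash
python3 - <<'E'
from h import *
go(.405,-.311,.078,11)
E
```

```text
shift [-0.56 -0.08  0.22] turn [ 0.17 -0.13  0.18] | now [ 0.4056 -0.311   0.0782] yaw 11.18 tilt [ 0.0028 -0.0024] F [ 0.4 -0.3  3.1] Tq [-0.03  0.02  0.04] w 0.155 t 2.53
```

arm_command:
  targets: "0 0 -20 0 0 0 0.05;0 0 -60 0 0 0 0.05;0 0 -100 0 0 0 0.05;0 0 -100 0 0 0 0.05;0 0 -100 0 0 0 0.05"

```text
time: 2.95
tool_pos: [0.4064, -0.3116, 0.1802]
tcp_rot: [3.121, 0.306, 0.009]
wrist_force: [-1.2, 0.3, -2.6]
width: 0.153
```

```bash
python3 - <<'E'
from h import *
go(.4295,.0014,.175,35)
p,d=bot.read_camera("side"); cv2.imwrite("pics/side3.png",p); crop("pics/side3.png",350,60,90,110,5,"pics/s3.png")
go(.4295,.0014,.175,35)
E
```

```text
shift [  83.37 -302.64    3.78] turn [  0.41  -0.21 -23.81] | now [ 0.4064 -0.3116  0.1802] yaw 11.19 tilt [ 0.0061 -0.0051] F [-1.2  0.3 -2.6] Tq [ 0.02  0.02 -0.  ] w 0.153 t 2.95
shift [  84.62 -301.02    2.11] turn [  0.15  -0.08 -23.82] | now [ 0.4048 -0.3103  0.1776] yaw 11.18 tilt [ 0.0022 -0.0018] F [-0.2  0.  -1.7] Tq [-0.01  0.02  0.02] w 0.149 t 3.0
```

View pics/s3.png

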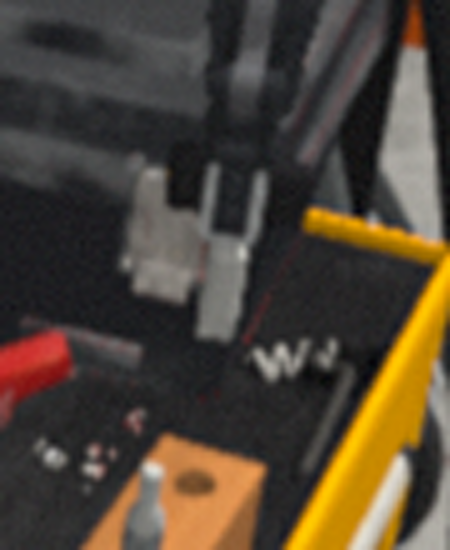

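arm_command:
  targets: "84.6 -301 2 0 0 -23.8 0.05;84.6 -301 2 0 0 -23.8 0.05;84.6 -301 2 0 0 -23.8 0.05;84.6 -301 2 0 0 -23.8 0.05;84.6 -301 2 0 0 -23.8 0.05;84.6 -301 2 0 0 -23.8 0.05;84.6 -301 2 0 0 -23.8 0.05;84.6 -301 2 0 0 -23.8 0.05;84.6 -301 2 0 0 -23.8 0.05;84.6 -301 2 0 0 -23.8 0.05"

```text
time: 3.83
tool_pos: [0.4272, 0.003, 0.1722]
tcp_rot: [-2.994, -0.949, 0.006]
wrist_force: [-0.6, 0.2, -2.0]
width: 0.156
```

arm_command:
  targets: "0 0 0 0 0 0 0.05;0 0 0 0 0 0 0.05;0 0 0 0 0 0 0.05"

```text
time: 4.08
tool_pos: [0.4285, 0.0008, 0.1737]
tcp_rot: [-2.997, -0.941, 0.002]
wrist_force: [1.3, -0.5, -2.5]
width: 0.152
```

```bash
python3 - <<'E'
from h import *
go(.4295,.0014,.165,35)
p,d=bot.read_camera("side"); cv2.imwrite("pics/side4.png",p); crop("pics/side4.png",260,150,100,120,5,"pics/s4.png"); np.save("pics/side4.npy",d)
p,d=bot.read_camera("top"); cv2.imwrite("pics/top4.png",p); crop("pics/top4.png",220,190,100,80,7,"pics/t4.png"); np.save("pics/top4.npy",d)
go(.4295,.0014,.165,35)
print(proj("side",[.4295,.0014,.095]),proj("side",[.4295,.0014,.124]))
E
```

```text
shift [1.16 0.05 8.75] turn [-0.03  0.06 -0.12] | now [0.4285 0.0008 0.1737] yaw 34.88 tilt [-0.001  -0.0002] F [ 1.3 -0.5 -2.5] Tq [-0.02  0.04 -0.04] w 0.152 t 4.08
shift [ 0.89 -0.01  9.09] turn [-0.01  0.02 -0.13] | now [0.4288 0.0009 0.1741] yaw 34.87 tilt [-0.0004 -0.0001] F [-0.4  0.6 -0.6] Tq [-0.03 -0.02 -0.01] w 0.149 t 4.18
[313.68918476 237.02184369] [314.08604021 224.6961632 ]
```

View pics/s4.png

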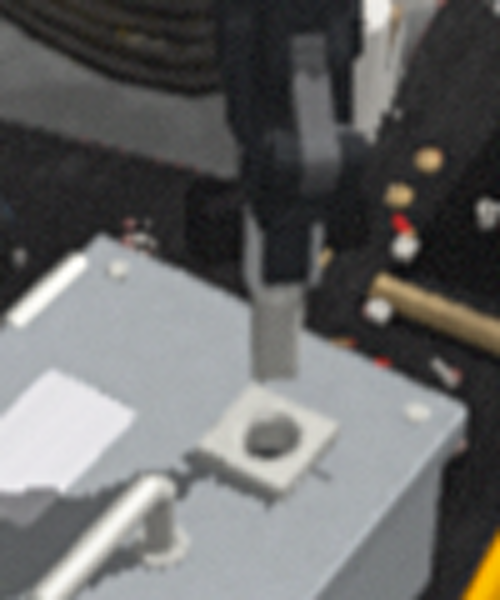

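View pics/t4.png

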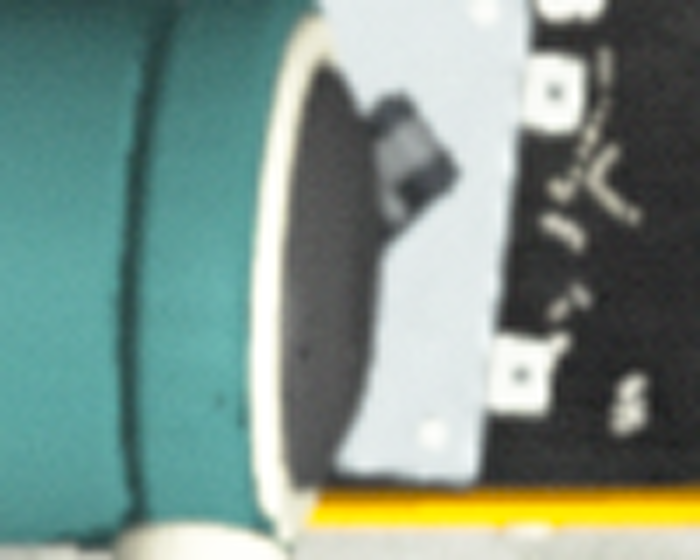

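```bash
python3 - <<'E'
from h import *
from scipy.optimize import least_squares
D=np.load("pics/side4.npy"); P=cloud("side",D,300,195,35,60)
np.set_printoptions(linewidth=300)
p=P[10:32,5:25]; print((p[::2,:,2]*1000).round().astype(int))
q=P.reshape(-1,3)
def circ(q,r):
    f=lambda c:np.hypot(q[:,0]-c[0],q[:,1]-c[1])-r
    return least_squares(f,[.43,.0],loss="soft_l1",f_scale=.0015).x
k=q[(q[:,2]>.133)&(q[:,2]<.158)&(abs(q[:,0]-.43)<.02)&(abs(q[:,1])<.02)]
o=np.array(cam("side")[0]["xyz"])
print("barrel n",len(k),circ(k,.008),k.mean(0), k[:,2].min())
b=q[(abs(q[:,2]-.095)<.0035)&(abs(q[:,0]-.43)<.03)&(abs(q[:,1])<.03)]; print("body",len(b),rect(b))
# bore in side picture
p=cv2.imread("pics/side4.png");g=cv2.cvtColor(p,cv2.COLOR_BGR2GRAY)
print(g[205:247,305:326])
E
```

```text
[[  2   2   1   2 180 180 181 184 187 186 187 186 186 186 186 185 185 179 179   0]
 [  1   1   2   1   2 176 177 176 176 664 176 664 174 176 175 165   1   0   2   0]
 [ 91  89   1   0   0 159 163 164 165 164 165 167 163 164 163 157  -1   0   1  -1]
 [ 90  92  90  88  91 156 158 160 160 161 161 163 162 161 159   1  -2   2   2   3]
 [ 91  90  91  93  92 150 153 155 158 157 156 156 156 157 154   0   0   0  -1   2]
 [ 92  91  91  91  90 146 151 152 151 152 154 155 152 152 149   2   0   0   1   1]
 [ 91  90  92  90  89 142 145 147 146 148 149 150 147 147 145  93  91  90  91   1]
 [ 92  90  91  91  89 137 142 142 144 143 144 144 144 143 140  91  89  93  91  89]
 [ 90  90  90  90  91 134 139 138 139 138 140 139 140 138 135  89  92  88  90  91]
 [ 91  89  89  88  91  90 131 130 133 135 135 135 135 127 126  91  89  92  90  91]
 [ 89  90  90  90  90  88 126 124 126 664 125 124 124 124  91  90  90  89  91  90]]
barrel n 111 [4.29307921e-01 2.12404504e-04] [0.42705141 0.00600808 0.14618137] 0.13342796068507423
body 407 ((428.8706359863281, 0.10630416870117188), (58.67885208129883, 59.54630279541
[... 2980 characters left out ...]
60]
 [204 206 208 182 123  96  91  94  94  93 100 102 105 122 163 202 213 211 196 165 150]
 [206 208 209 192 145  99  81  66  62  67  81 108 135 165 195 213 211 196 167 150 154]
 [195 207 209 203 182 153 140 112  99 108 132 162 185 199 209 215 207 177 151 148 164]
 [163 190 199 206 206 200 193 181 180 185 194 202 210 211 213 205 183 155 151 161 170]
 [126 147 166 186 204 209 211 210 209 212 212 213 212 212 207 186 159 137 146 162 168]
 [104 111 125 146 170 190 206 212 214 213 212 211 213 205 188 166 154 139 134 140 152]
 [ 92  98 104 113 126 148 169 191 207 211 213 215 207 189 164 154 162 161 149 137 136]
 [100  92  94  98 103 112 129 150 170 188 205 209 193 168 164 159 167 172 168 161 153]]
```

```bash
python3 - <<'E'
from h import *
p=cv2.imread("pics/side4.png");g=cv2.cvtColor(p,cv2.COLOR_BGR2GRAY)
big=cv2.resize(g[220:255,295:335],None,fx=8,fy=8,interpolation=cv2.INTER_CUBIC)
m=(big>191).astype(np.uint8)
cs,_=cv2.findContours(m,cv2.RETR_CCOMP,cv2.CHAIN_APPROX_NONE); cs=sorted(cs,key=cv2.contourArea)[::-1]
def w(c,z):
    return np.array([onz("side",(x+.5)/8-.5+295,(y+.5)/8-.5+220,z)*1000 for x,y in c[:,0]],np.float32)[:,:2]
for c in cs[:2]:
    q=w(c,.095); print(cv2.contourArea(c),cv2.minAreaRect(q))
# bore opening ellipse: darker than 150
m2=(big<165).astype(np.uint8); n,l,st,ce=cv2.connectedComponentsWithStats(m2)
i=l[int((237-220+.5)*8),int((313-295+.5)*8)]
c,_=cv2.findContours((l==i).astype(np.uint8),cv2.RETR_EXTERNAL,cv2.CHAIN_APPROX_NONE)
q=w(c[0],.0935); print("bore",st[i],cv2.minEnclosingCircle(q),cv2.minAreaRect(q))
# same for the top view body in original
g=cv2.cvtColor(cv2.imread("pics/top0.png"),cv2.COLOR_BGR2GRAY)
big=cv2.resize(g[218:248,248:280],None,fx=8,fy=8,interpolation=cv2.INTER_CUBIC)
m=(big>163).astype(np.uint8);cs,_=cv2.findContours(m,cv2.RETR_CCOMP,cv2.CHAIN_APPROX_NONE); cs=sorted(cs,key=cv2.contourArea)[::-1]
for c in cs[:3]:
    q=np.array([onz("top",(x+.5)/8-.5+248,(y+.5)/8-.5+218,.095)*1000 for x,y in c[:,0]],np.float32)[:,:2]; print("top",cv2.contourArea(c),cv2.minAreaRect(q))
E
```

```text
Traceback (most recent call last):
cv2.error: OpenCV(4.12.0) /io/opencv/modules/imgproc/src/convhull.cpp:143: error: (-215:Assertion failed) total >= 0 && (depth == CV_32F || depth == CV_32S) in function 'convexHull'
```

```bash
python3 - <<'E'
from h import *
p=cv2.imread("pics/side4.png");g=cv2.cvtColor(p,cv2.COLOR_BGR2GRAY)
big=cv2.resize(g[220:255,295:335],None,fx=8,fy=8,interpolation=cv2.INTER_CUBIC)
m=(big>191).astype(np.uint8)
cs,_=cv2.findContours(m,cv2.RETR_CCOMP,cv2.CHAIN_APPROX_NONE); cs=sorted(cs,key=cv2.contourArea)[::-1]
def w(n,c,z,x0,y0):
    return np.ascontiguousarray(np.array([onz(n,(x+.5)/8-.5+x0,(y+.5)/8-.5+y0,z)[:2]*1000 for x,y in c[:,0]]).astype(np.float32))
for c in cs[:2]:
    q=w("side",c,.095,295,220); print(cv2.contourArea(c),cv2.minAreaRect(q))
m2=(big<165).astype(np.uint8); n,l,st,ce=cv2.connectedComponentsWithStats(m2)
i=l[int((237-220+.5)*8),int((313-295+.5)*8)]
c,_=cv2.findContours((l==i).astype(np.uint8),cv2.RETR_EXTERNAL,cv2.CHAIN_APPROX_NONE)
q=w("side",c[0],.0935,295,220); print("bore",st[i],cv2.minEnclosingCircle(q),cv2.minAreaRect(q))
g=cv2.cvtColor(cv2.imread("pics/top0.png"),cv2.COLOR_BGR2GRAY)
big=cv2.resize(g[218:248,248:280],None,fx=8,fy=8,interpolation=cv2.INTER_CUBIC)
m=(big>163).astype(np.uint8);cs,_=cv2.findContours(m,cv2.RETR_CCOMP,cv2.CHAIN_APPROX_NONE); cs=sorted(cs,key=cv2.contourArea)[::-1]
for c in cs[:3]:
    q=w("top",c,.095,248,218); print("top",cv2.contourArea(c),cv2.minAreaRect(q))
E
```

```text
18817.0 ((430.8840637207031, 0.49242210388183594), (33.41944122314453, 33.529937744140625), 83.52403259277344)
6968.5 ((429.01788330078125, 0.7924423217773438), (20.571069717407227, 24.006149291992188), 23.713258743286133)
bore [ 110  103   93   76 5252] ((430.2591552734375, 0.12194156646728516), 11.015090942382812) ((429.41851806640625, 0.43880367279052734), (20.640962600708008, 18.16747283935547), 48.40754699707031)
top 18248.5 ((429.0078430175781, 1.9359359741210938), (34.40966033935547, 35.08584976196289), 83.37012481689453)
top 6168.0 ((429.3066711425781, 1.4525470733642578), (22.052223205566406, 22.156566619873047), 44.91136932373047)
top 3707.5 ((403.8399963378906, -6.46202278137207), (48.970428466796875, 8.67485523223877), 89.42362213134766)
```

arm_command:
  targets: "0.8 0 12 0 0 0 0.05;0.8 0 25 0 0 0 0.05;0.8 0 28 0 0 0 0.05;0.8 0 28 0 0 0 0.05"

```text
time: 4.52
tool_pos: [0.4286, 0.0019, 0.1452]
tcp_rot: [-2.996, -0.942, 0.004]
wrist_force: [-0.3, 0.1, -2.0]
width: 0.158
```

```bash
python3 - <<'E'
from h import *
go(.4296,.0013,.135,35)
E
```

```text
shift [ 0.55  1.08 10.22] turn [-0.09  0.11 -0.08] | now [0.4286 0.0019 0.1452] yaw 34.92 tilt [-0.0025  0.0002] F [-0.3  0.1 -2. ] Tq [ 0.01 -0.02 -0.07] w 0.158 t 4.52
```

arm_command:
  targets: "0.3 0.5 1 0 0 0 0.05;0.3 0.5 3 0 0 0 0.05;0.3 0.5 4 0 0 0 0.05;0.3 0.5 4 0 0 0 0.05"

```text
time: 4.85
tool_pos: [0.4303, 0.002, 0.1426]
tcp_rot: [2.996, 0.944, 0.001]
wrist_force: [0.2, -0.2, -1.4]
width: 0.149
```

```bash
python3 - <<'E'
from h import *
go(.4296,.0013,.135,35)
E
```

```text
shift [-0.98  0.22  7.55] turn [ 0.01 -0.02 -0.02] | now [0.4303 0.002  0.1426] yaw 34.98 tilt [0.0005 0.    ] F [ 0.2 -0.2 -1.4] Tq [ 0.   -0.02  0.04] w 0.149 t 4.85
```

arm_command:
  targets: "-0.5 0.1 1.5 0 0 0 0.05;-0.5 0.1 3 0 0 0 0.05;-0.5 0.1 4 0 0 0 0.05;-0.5 0.1 4 0 0 0 0.05"

```text
time: 5.18
tool_pos: [0.4295, 0.0017, 0.138]
tcp_rot: [-2.996, -0.944, 0.001]
wrist_force: [0.3, 0.2, -1.3]
width: 0.154
```

```bash
python3 - <<'E'
from h import *
go(.4296,.0013,.135,35)
p,d=bot.read_camera("side"); cv2.imwrite("pics/side5.png",p); crop("pics/side5.png",285,190,60,70,8,"pics/s5.png")
go(.4296,.0013,.135,35)
E
```

```text
shift [-0.14  0.45  3.  ] turn [-0.02  0.02 -0.01] | now [0.4295 0.0017 0.138 ] yaw 34.99 tilt [-0.0005  0.    ] F [ 0.3  0.2 -1.3] Tq [ 0.01 -0.03  0.05] w 0.154 t 5.18
shift [-0.2   0.37  3.12] turn [-0.01  0.02 -0.01] | now [0.4296 0.0017 0.1381] yaw 34.99 tilt [-0.0004 -0.    ] F [ 0.1  0.  -0.6] Tq [-0.05 -0.05  0.  ] w 0.152 t 5.23
```

View pics/s5.png

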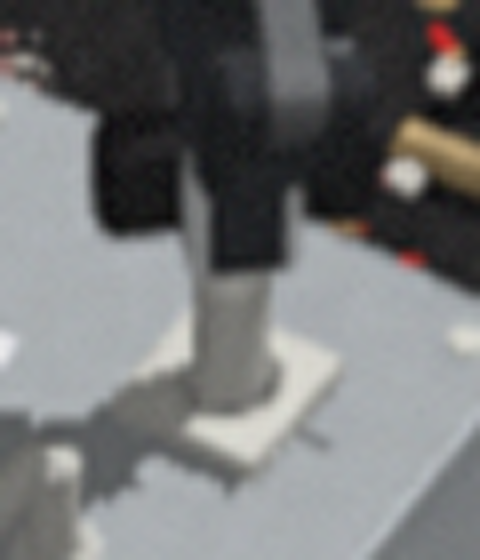

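arm_command:
  targets: "0 0.3 1 0 0 0 0.05;0 0.3 2 0 0 0 0.05;0 0.3 3 0 0 0 0.05;0 0.3 3 0 0 0 0.05"

```text
time: 5.57
tool_pos: [0.4297, 0.0015, 0.135]
tcp_rot: [-2.996, -0.944, 0.001]
wrist_force: [-0.5, 0.1, -1.8]
width: 0.154
```

```bash
python3 - <<'E'
from h import *
go(.4296,.0013,.130,35)
E
```

```text
shift [-0.18  0.08  5.04] turn [-0.02  0.02 -0.02] | now [0.4297 0.0015 0.135 ] yaw 34.98 tilt [-0.0005  0.0001] F [-0.5  0.1 -1.8] Tq [ 0.04 -0.03  0.01] w 0.154 t 5.57
```

arm_command:
  targets: "0 0 1 0 0 0 0.05;0 0 2 0 0 0 0.05;0 0 3 0 0 0 0.05;0 0 3 0 0 0 0.05"

```text
time: 5.9
tool_pos: [0.4297, 0.0015, 0.132]
tcp_rot: [-2.996, -0.944, 0.001]
wrist_force: [0.8, 0.4, -1.6]
width: 0.157
```

```bash
python3 - <<'E'
from h import *
go(.4296,.0013,.130,35)
E
```

```text
shift [-0.2   0.05  2.05] turn [-0.02  0.02 -0.02] | now [0.4297 0.0015 0.132 ] yaw 34.98 tilt [-0.0004  0.0001] F [ 0.8  0.4 -1.6] Tq [ 0.    0.02 -0.02] w 0.157 t 5.9
```

arm_command:
  targets: "0 0 0.5 0 0 0 0.05;0 0 1 0 0 0 0.05;0 0 1.5 0 0 0 0.05;0 0 2 0 0 0 0.05;0 0 2 0 0 0 0.05"

```text
time: 6.32
tool_pos: [0.43, 0.0014, 0.1304]
tcp_rot: [2.996, 0.944, 0.0]
wrist_force: [-0.7, -0.1, 0.4]
width: 0.151
```

```bash
python3 - <<'E'
from h import *
go(.4296,.0013,.130,35)
E
```

```text
shift [-0.41 -0.11  0.41] turn [ 0.01 -0.01 -0.02] | now [0.43   0.0014 0.1304] yaw 34.98 tilt [0.0002 0.    ] F [-0.7 -0.1  0.4] Tq [-0.02  0.06 -0.01] w 0.151 t 6.32
```

arm_command:
  targets: "0 0 0.4 0 0 0 0.05;0 0 0.8 0 0 0 0.05;0 0 0.8 0 0 0 0.05"

```text
time: 6.57
tool_pos: [0.4298, 0.0017, 0.1294]
tcp_rot: [-2.996, -0.944, -0.0]
wrist_force: [-0.8, 1.2, -1.8]
width: 0.153
```

```bash
python3 - <<'E'
from h import *
go(.4296,.0013,.130,35)
E
```

```text
shift [-0.37  0.17 -0.56] turn [-0.03 -0.01 -0.03] | now [0.4298 0.0017 0.1294] yaw 34.97 tilt [-0.0001  0.0005] F [-0.8  1.2 -1.8] Tq [0.18 0.08 0.05] w 0.153 t 6.57
```

arm_command:
  targets: "0 0 0.4 0 0 0 0.05;0 0 0.8 0 0 0 0.05;0 0 1.2 0 0 0 0.05;0 0 1.2 0 0 0 0.05"

```text
time: 6.9
tool_pos: [0.4296, 0.0015, 0.128]
tcp_rot: [-2.996, -0.944, 0.001]
wrist_force: [-0.7, 1.0, -1.3]
width: 0.158
```

```bash
python3 - <<'E'
from h import *
go(.4296,.0013,.130,35)
E
```

```text
shift [-0.11  0.22 -2.04] turn [-0.03  0.03 -0.02] | now [0.4296 0.0015 0.128 ] yaw 34.98 tilt [-0.0007  0.0002] F [-0.7  1.  -1.3] Tq [0.2  0.18 0.06] w 0.158 t 6.9
```

arm_command:
  targets: "0 0 0.6 0 0 0 0.05;0 0 1.2 0 0 0 0.05;0 0 1.8 0 0 0 0.05;0 0 1.8 0 0 0 0.05"

```text
time: 7.23
tool_pos: [0.4297, 0.0016, 0.1263]
tcp_rot: [-2.996, -0.944, 0.001]
wrist_force: [-1.0, 1.8, -1.7]
width: 0.152
```

```bash
python3 - <<'E'
from h import *
go(.4296,.0013,.121,35)
E
```

```text
shift [-0.21  0.18  5.29] turn [-0.03  0.01 -0.02] | now [0.4297 0.0016 0.1263] yaw 34.98 tilt [-0.0005  0.0003] F [-1.   1.8 -1.7] Tq [ 0.39  0.25 -0.  ] w 0.152 t 7.23
```

arm_command:
  targets: "0 -0.3 0.6 0 0 0 0.05;0 -0.4 1.2 0 0 0 0.05;0 -0.4 2 0 0 0 0.05;0 -0.4 2 0 0 0 0.05"

```text
time: 7.57
tool_pos: [0.4297, 0.0018, 0.1244]
tcp_rot: [2.996, 0.944, 0.0]
wrist_force: [-1.2, 1.7, -1.6]
width: 0.158
```

```bash
python3 - <<'E'
from h import *
go(.4296,.0013,.121,35)
E
```

```text
shift [-0.34  0.35  3.35] turn [ 0.   -0.   -0.01] | now [0.4297 0.0018 0.1244] yaw 34.99 tilt [ 0.0001 -0.    ] F [-1.2  1.7 -1.6] Tq [0.29 0.18 0.02] w 0.158 t 7.57
```

arm_command:
  targets: "0 -0.2 0.6 0 0 0 0.05;0 -0.3 1.2 0 0 0 0.05;0 -0.3 2 0 0 0 0.05;0 -0.3 2 0 0 0 0.05"

```text
time: 7.9
tool_pos: [0.4296, 0.0019, 0.1223]
tcp_rot: [2.996, 0.944, 0.0]
wrist_force: [-0.1, 0.7, -1.3]
width: 0.151
```

```bash
python3 - <<'E'
from h import *
go(.4296,.0013,.121,35)
E
```

```text
shift [-0.3   0.49  1.33] turn [ 0.02  0.   -0.01] | now [0.4296 0.0019 0.1223] yaw 34.99 tilt [ 0.0002 -0.0003] F [-0.1  0.7 -1.3] Tq [0.08 0.01 0.  ] w 0.151 t 7.9
```

Side load went away. Now the final bit, to the seat.

arm_command:
  targets: "0 0 0.5 0 0 0 0.05;0 0 1 0 0 0 0.05;0 0 1.5 0 0 0 0.05;0 0 1.5 0 0 0 0.05"

```text
time: 8.23
tool_pos: [0.4298, 0.002, 0.1216]
tcp_rot: [2.996, 0.944, 0.0]
wrist_force: [-1.8, 1.0, 3.7]
width: 0.153
```

```bash
python3 - <<'E'
from h import *
go(.4296,.0013,.121,35)
E
```

```text
shift [-0.5   0.45  0.58] turn [ 0.02 -0.01 -0.02] | now [0.4298 0.002  0.1216] yaw 34.98 tilt [ 0.0004 -0.0001] F [-1.8  1.   3.7] Tq [ 0.1   0.45 -0.03] w 0.153 t 8.23
```

arm_command:
  targets: "0 0 -0.3 0 0 -2 0.05;0 0 -0.3 0 0 -4 0.05;0 0 -0.3 0 0 -6 0.05;0 0 -0.3 0 0 -8 0.05;0 0 -0.3 0 0 -10 0.05;0 0 -0.3 0 0 -10 0.05"

```text
time: 8.73
tool_pos: [0.4299, 0.002, 0.1216]
tcp_rot: [2.902, 1.203, 0.001]
wrist_force: [-0.2, 0.1, 2.6]
width: 0.153
```

```bash
python3 - <<'E'
from h import *
go(.4298,.0018,.1216,68)
p,d=bot.read_camera("side"); cv2.imwrite("pics/side6.png",p); crop("pics/side6.png",285,190,60,70,8,"pics/s6.png")
go(.4298,.0018,.1216,68)
E
```

```text
shift [-0.21  0.09  0.03] turn [  0.04  -0.03 -22.97] | now [0.4299 0.002  0.1216] yaw 45.03 tilt [ 0.0009 -0.    ] F [-0.2  0.1  2.6] Tq [0.12 0.22 0.01] w 0.153 t 8.73
shift [-0.21  0.11  0.02] turn [  0.04  -0.03 -23.06] | now [0.4299 0.002  0.1216] yaw 44.94 tilt [0.0008 0.    ] F [-1.3  0.2  2.4] Tq [ 0.13  0.19 -0.02] w 0.151 t 8.78
```

View pics/s6.png

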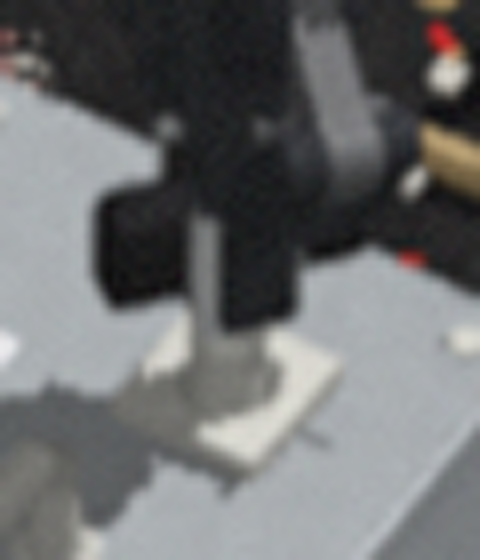

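arm_command:
  targets: "0 0 0 0 0 -3 0.05;0 0 0 0 0 -6 0.05;0 0 0 0 0 -9 0.05;0 0 0 0 0 -12 0.05;0 0 0 0 0 -12 0.05"

```text
time: 9.2
tool_pos: [0.4295, 0.0022, 0.1216]
tcp_rot: [-2.761, -1.499, -0.0]
wrist_force: [-1.9, 1.4, 4.6]
width: 0.151
```

```bash
python3 - <<'E'
from h import *
go(.4298,.0018,.1216,68)
E
```

```text
shift [-0.19  0.43 -0.01] turn [-1.000e-02 -2.000e-02 -1.101e+01] | now [0.4295 0.0022 0.1216] yaw 56.99 tilt [0.0001 0.0004] F [-1.9  1.4  4.6] Tq [ 0.23  0.42 -0.07] w 0.151 t 9.2
```

arm_command:
  targets: "0 0 0 0 0 -3 0.05;0 0 0 0 0 -6 0.05;0 0 0 0 0 -9 0.05;0 0 0 0 0 -11 0.05;0 0 0 0 0 -11 0.05"

```text
time: 9.62
tool_pos: [0.4295, 0.0022, 0.1216]
tcp_rot: [-2.606, -1.754, -0.0]
wrist_force: [-1.8, 1.0, 4.7]
width: 0.152
```

```bash
python3 - <<'E'
from h import *
go(.4298,.0018,.1216,71)
p,d=bot.read_camera("side"); cv2.imwrite("pics/side7.png",p); crop("pics/side7.png",285,190,60,70,8,"pics/s7.png")
go(.4298,.0018,.1216,71)
E
```

```text
shift [-0.22  0.41 -0.01] turn [-0.01 -0.02 -3.1 ] | now [0.4295 0.0022 0.1216] yaw 67.9 tilt [-0.      0.0003] F [-1.8  1.   4.7] Tq [ 0.28  0.52 -0.06] w 0.152 t 9.62
shift [-0.23  0.4  -0.02] turn [-0.01 -0.02 -3.16] | now [0.4295 0.0022 0.1216] yaw 67.84 tilt [0.     0.0003] F [-2.2  0.4  5.1] Tq [ 0.31  0.48 -0.09] w 0.154 t 9.67
```

View pics/s7.png

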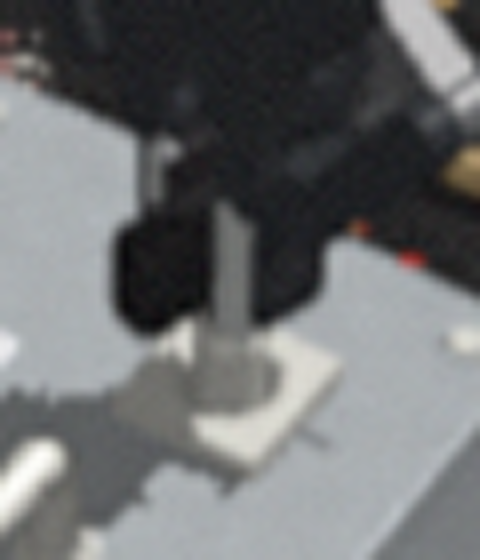

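arm_command:
  targets: "0 0 0 0 0 -2 0.05;0 0 0 0 0 -4 0.05;0 0 0 0 0 -4.5 0.05;0 0 0 0 0 -4.5 0.05"

```text
time: 10.0
tool_pos: [0.4295, 0.0022, 0.1215]
tcp_rot: [-2.536, -1.854, -0.0]
wrist_force: [-2.3, 2.2, 5.4]
width: 0.153
```

```bash
python3 - <<'E'
from h import *
go(.4298,.0018,.1216,71)
E
```

```text
shift [-0.25  0.42 -0.07] turn [-0.01 -0.02  1.36] | now [0.4295 0.0022 0.1215] yaw 72.36 tilt [-0.0001  0.0003] F [-2.3  2.2  5.4] Tq [ 0.36  0.58 -0.04] w 0.153 t 10.0
```

arm_command:
  targets: "0 0 -0.6 0 0 0 0.05;0 0 -0.6 0 0 0 0.7;0 0 -0.6 0 0 0 0.7;0 0 -0.6 0 0 0 0.7;0 0 -0.6 0 0 0 0.7;0 0 -0.6 0 0 0 0.7;0 0 -0.6 0 0 0 0.7"

```text
time: 10.58
tool_pos: [0.4296, 0.002, 0.1219]
tcp_rot: [2.534, 1.857, 0.0]
wrist_force: [-0.5, 0.4, 0.1]
width: 0.7
```

```bash
python3 - <<'E'
from h import *
go(.4298,.0018,.1216,71)
p,d=bot.read_camera("side"); cv2.imwrite("pics/side8.png",p); crop("pics/side8.png",200,140,160,150,5,"pics/s8.png")
E
```

```text
shift [-0.08  0.28  0.26] turn [0.01 0.   1.47] | now [0.4296 0.002  0.1219] yaw 72.47 tilt [ 0.0001 -0.0001] F [-0.5  0.4  0.1] Tq [-0.01 -0.05  0.01] w 0.7 t 10.58
```

View pics/s8.png

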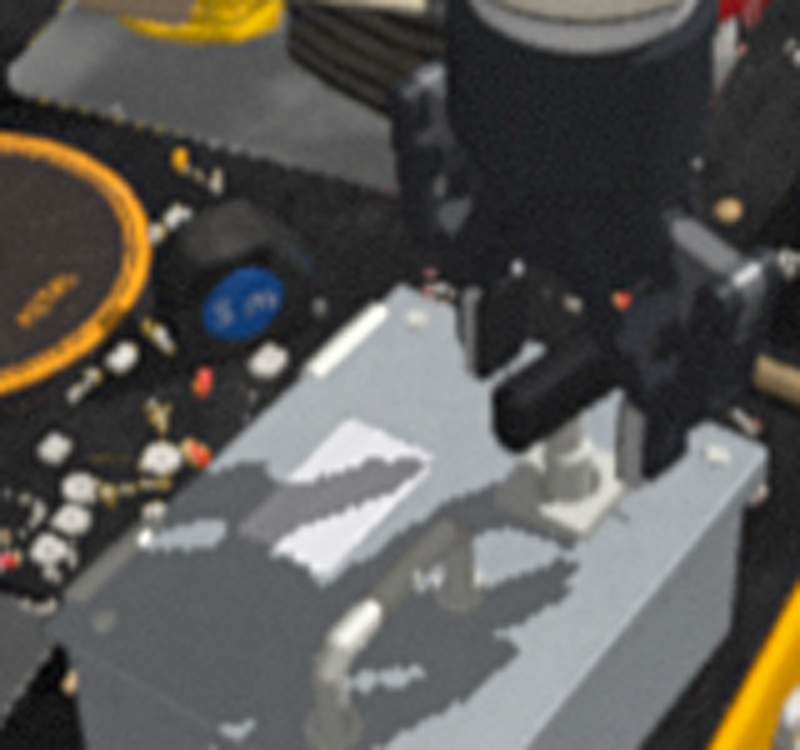

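```bash
cat >> h.py <<'E'
def lid(n,D):
    "plane fit of the cover: points near it, in box axes"
    P=cloud(n,D).reshape(-1,3); a=np.radians(-7.3); c=np.array([.4665,.0393])
    b=np.stack([(P[:,0]-c[0])*np.cos(a)+(P[:,1]-c[1])*np.sin(a),-(P[:,0]-c[0])*np.sin(a)+(P[:,1]-c[1])*np.cos(a),P[:,2]],1)
    return b
E
python3 - <<'E'
from h import *
for f in("side0",None):
    D=np.load("pics/side0.npy") if f else bot.read_camera("side")[1]
    b=lid("side",D)
    for y in(-80,-30,0,30,60,80):
        print(f,y,[ (round(float(np.median(b[m,2]))*1000,1) if (m:=(abs(b[:,0]*1000-x)<5)&(abs(b[:,1]*1000-y)<6)&(b[:,2]>.05)&(b[:,2]<.115)).sum()>4 else None) for x in(-65,-55,-45,-20,0,20,40,60)])
E
```

```text
side0 -80 [91.6, 90.9, 90.8, 90.6, 90.5, 90.2, 90.7, 90.4]
side0 -30 [90.9, 90.6, 94.8, 95.8, 90.4, 91.2, 90.5, 90.2]
side0 0 [91.1, 90.6, 90.3, 90.5, 90.6, 91.3, 90.9, 90.0]
side0 30 [91.0, 90.7, 90.8, 90.6, 90.6, 90.5, 90.3, 89.9]
side0 60 [91.0, 90.7, 91.0, 90.4, 90.4, 90.3, 90.4, 90.2]
side0 80 [91.4, 90.9, 90.6, 91.3, 90.5, 90.5, 90.3, 90.7]
None -80 [95.0, 93.9, None, 93.3, None, 92.0, 91.4, 90.9]
None -30 [95.0, 94.1, 98.2, 98.9, 92.2, 91.9, 91.5, 90.7]
None 0 [94.9, 94.3, 94.1, 93.4, 91.9, 92.3, 92.0, 90.5]
None 30 [94.9, 94.1, 94.1, 93.2, 92.8, 92.1, 91.6, 90.2]
None 60 [94.6, 94.2, 93.7, 93.2, 92.0, 91.5, 90.9, 90.7]
None 80 [95.0, 94.4, 93.9, 94.4, 92.7, 91.4, 90.9, 91.0]
```

arm_command:
  targets: "0 0 0 0 0 0 0.7;0 0 0 0 0 0 0.7;0 0 0 0 0 0 0.7;0 0 0 0 0 0 0.7"

```text
time: 11.02
tool_pos: [0.4295, 0.002, 0.1219]
tcp_rot: [-2.534, -1.857, 0.0]
wrist_force: [-0.5, -0.1, -0.0]
width: 0.7
```

```bash
python3 - <<'E'
from h import *
D=bot.read_camera("side")[1]
b=lid("side",D)
for y in(-80,-30,0,30,60,80):
        print(y,[ (round(float(np.median(b[m,2]))*1000,1) if (m:=(abs(b[:,0]*1000-x)<5)&(abs(b[:,1]*1000-y)<6)&(b[:,2]>.05)&(b[:,2]<.115)).sum()>4 else None) for x in(-65,-55,-45,-20,0,20,40,60)])
go(.4298,.0018,.1216,71)
E
```

```text
-80 [95.0, 94.0, None, 92.5, None, 92.5, 90.7, 91.1]
-30 [95.0, 94.0, 99.2, 98.7, 92.3, 91.8, 91.3, 90.2]
0 [94.7, 94.3, 93.9, 92.3, 92.3, 92.9, 91.7, 90.6]
30 [94.8, 94.7, 94.1, 93.1, 92.4, 92.0, 91.7, 90.8]
60 [94.7, 94.3, 94.0, 92.7, 92.4, 92.0, 91.0, 90.2]
80 [95.0, 94.6, 94.0, 94.4, 92.7, 92.0, 91.0, 90.9]
shift [-0.14  0.34  0.31] turn [ 0.   -0.    1.48] | now [0.4295 0.002  0.1219] yaw 72.48 tilt [ 0.0001 -0.    ] F [ 1.   0.3 -0. ] Tq [ 0.04 -0.02 -0.  ] w 0.702 t 11.07
```

```bash
python3 - <<'E'
from h import *
p,D=bot.read_camera("side"); cv2.imwrite("pics/side9.png",p); np.save("pics/side9.npy",D)
p,D2=bot.read_camera("top"); cv2.imwrite("pics/top9.png",p);np.save("pics/top9.npy",D2)
crop("pics/top9.png",220,190,100,80,7,"pics/t9.png")
crop("pics/side9.png",280,180,80,70,9,"pics/s9.png")
np.set_printoptions(linewidth=400,threshold=100000)
P=cloud("side",D,290,190,50,45); print((P[::1,::2,2]*1000).round().astype(int))
E
```

```text
[[181 182 193 195 191 177 176 197 201 204 206 219 223 223 222 219 221 224 225 227 230 230 228 230 232]
 [179 181 664 193 188 175 173   2 197 201 205 218 220 221 220 219 219 222 225 226 228 228 227 229 230]
 [664 180 181 187 175 174 170   1 196 199 203 215 218 220 218 218 217 219 222 225 224 224 204 227 228]
 [175 177 180 182 174 172 168 166   2   2 202 204 214 217 218 218 214 217 219 221 222 199 203 224 226]
 [174 174 178 178 172 169 164 166   2   2   2 202 212 213 216 215 215 215 217 217 196 199 201 223 224]
 [172 172 176 172 172 168 165 162   1   1   2 198 209 212 214 215 211 213 215 214 195 198 199 200 222]
 [169 171 173 169 167 165 167 161   0  -1   1   0 207 209 213 212 210 210 211   2 195 198 199 200 220]
 [  0 168 166 167 164 165 163 158  -1   1   2   0 196 208 212 212 210 208  -1   3 194 197 199 197 218]
 [ 24 164 165 167 165 162 159 156   0   0   1  -2   2 206 209 210 210   2   0 194 195 197 199 197 217]
 [ -2 156 167 165 163 161 157 155   2  -1   0   1  -1 203 206 209 207   6 193 195 197 198 198 195 219]
 [  0 155 165 164 161 157 154 152   1   2   1   1   3 201 204 207 205 
[... 2835 characters left out ...]
 135 137 139 137  98 118 121 121 118  93  92  94 147 152 149 152 154 151 148  95]
 [ 89  92  92  92  92 132 135 135 132  99 116 119 119 118  99  95  91 147 150 148 148 151 148 143  95]
 [ 93  92  91  91  93  93 133 134 100 100 116 117 117 116 100 101  93 145 148 145 146 148 142 143  95]
 [ 92  92  91  92  92  92  95  92  97  98 115 117 115 114 100 101  99 143 145 141 146 146 140 136  94]
 [ 92  92  93  92  92  92  92  99  98 100 112 114 114 114  98  98  99 140 144 140 144 144 140  94  95]
 [ 91  92  92  93  92  93  91  98  99  99 112 113 111 110  99 100  99 138 141 138 140 142  93  95  93]
 [ 94  91  93  93  93  93  99 100  98  96 110 110 110 109  98  99 100 135 140 137 138 139  95  93  96]]
```

View pics/s9.png

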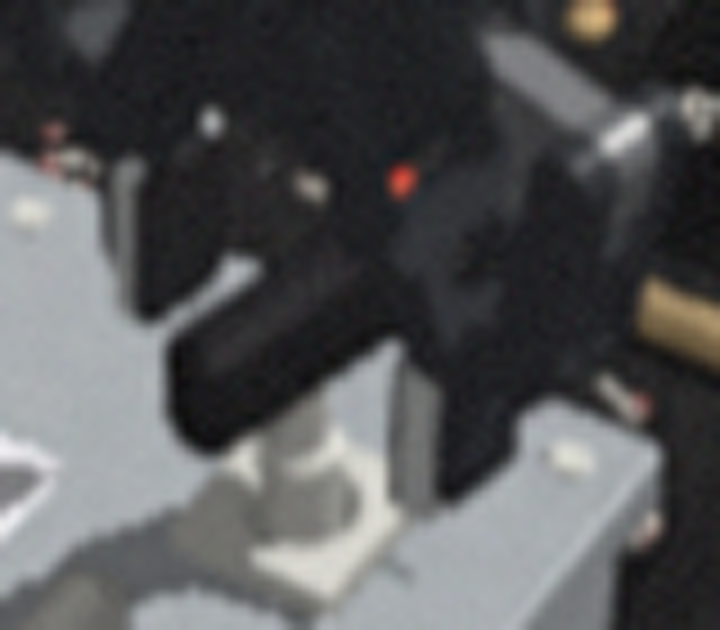

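View pics/t9.png

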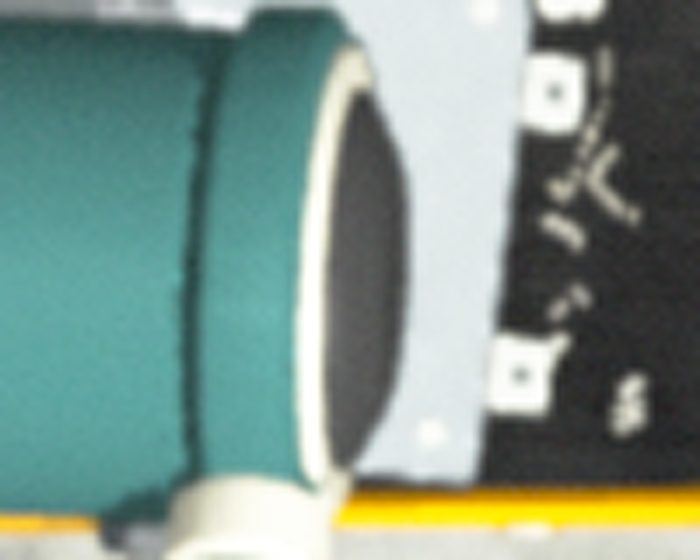

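```bash
python3 - <<'E'
from h import *
D=np.load("pics/side9.npy"); P=cloud("side",D,290,190,50,50); 
q=P[(P[...,2]>.152)&(P[...,2]<.161)&(abs(P[...,0]-.43)<.03)&(abs(P[...,1]-.00)<.035)]
v,u=np.where((P[...,2]>.152)&(P[...,2]<.161)&(abs(P[...,0]-.43)<.03)&(abs(P[...,1])<.035))
m=u>3
print(len(q),rect(q),q.mean(0))
# side face plane normal: points of front face below top
f=P[18:42,20:36].reshape(-1,3); f=f[(f[:,2]>.128)&(f[:,2]<.15)&(f[:,0]>.40)&(abs(f[:,1])<.04)]
u,s,vt=np.linalg.svd(f-f.mean(0)); print(len(f),s,vt[2], np.degrees(np.arctan2(vt[2,1],vt[2,0])))
E
```

```text
206 ((435.6060791015625, 9.052398681640625), (37.153839111328125, 66.37218475341797), 39.719573974609375) [0.43576781 0.00933399 0.15541795]
114 [0.10988133 0.07287896 0.05134093] [-0.19636386  0.11030505 -0.97430695] 150.6754215782898
```

```bash
python3 - <<'E'
from h import *
D=np.load("pics/side9.npy"); P=cloud("side",D,290,190,50,50); 
m=((P[...,2]>.125)&(P[...,2]<.161)&(P[...,0]>.39)&(P[...,0]<.47)).astype(np.uint8)
n,l=cv2.connectedComponents(m,connectivity=4); i=l[24,18]; q=P[l==i]
print(len(q)); t=q[q[:,2]>.1535]; print(len(t),rect(t),t.mean(0))
f=q[(q[:,2]<.151)&(q[:,2]>.13)]; 
u,s,vt=np.linalg.svd((t-t.mean(0))[:,:2]); print("pca top",np.degrees(np.arctan2(vt[0,1],vt[0,0])),s/np.sqrt(len(t)))
E
```

```text
400
146 ((434.74041748046875, 10.129044532775879), (40.7668342590332, 14.082491874694824), 67.9760971069336) [0.43442945 0.01039757 0.1556827 ]
pca top 70.28890391443583 [0.0110021  0.00354911]
```

```bash
python3 - <<'E'
from h import *
go(.4306,.0018,.1247,72.4)
E
```

```text
shift [ 0.13  1.12 -2.82] turn [ 0.   -0.    0.08] | now [0.4295 0.002  0.1219] yaw 72.48 tilt [0. 0.] F [-0.2  0.3 -0. ] Tq [ 0.05  0.04 -0.06] w 0.702 t 11.17
```

arm_command:
  targets: "0 1 -2.8 1.76 -0.3 0 0.7;0 1 -2.8 1.76 -0.3 0 0.35;0 1 -2.8 1.76 -0.3 0 0.25;0 1 -2.8 1.76 -0.3 0 0.2;0 1 -2.8 1.76 -0.3 0 0.1;0 1 -2.8 1.76 -0.3 0 0.05;0 1 -2.8 1.76 -0.3 0 0.05;0 1 -2.8 1.76 -0.3 0 0.05"
  newtons: 40

```text
time: 11.83
tool_pos: [0.4303, 0.0017, 0.1246]
tcp_rot: [-2.516, -1.844, 0.035]
wrist_force: [0.4, -0.2, 0.7]
width: 0.157
```

```bash
python3 - <<'E'
from h import *
go(.4306,.0018,.1247,72.4)
E
```

```text
shift [ 0.14  0.25 -0.1 ] turn [-1.76  0.3   0.08] | now [0.4303 0.0017 0.1246] yaw 72.48 tilt [-0.0308  0.0043] F [ 0.4 -0.2  0.7] Tq [ 0.   -0.04 -0.04] w 0.157 t 11.83
```

arm_command:
  targets: "0 0 0 0 0 -2 0.05;0 0 0 0 0 -4 0.05;0 0 0 0 0 -6 0.05;0 0 0 0 0 -6 0.05"

```text
time: 12.17
tool_pos: [0.4304, 0.0017, 0.1247]
tcp_rot: [-2.415, -1.974, 0.033]
wrist_force: [0.7, 0.1, 0.1]
width: 0.154
```

```bash
python3 - <<'E'
from h import *
go(.4306,.0018,.1247,72.4)
D=bot.read_camera("side")[1]
b=lid("side",D)
for y in(-80,-30,0,30,60,80):
        print(y,[ (round(float(np.median(b[m,2]))*1000,1) if (m:=(abs(b[:,0]*1000-x)<5)&(abs(b[:,1]*1000-y)<6)&(b[:,2]>.05)&(b[:,2]<.115)).sum()>4 else None) for x in(-65,-55,-45,-20,0,20,40,60)])
E
```

```text
shift [ 0.12  0.2  -0.04] turn [-1.77  0.21  6.12] | now [0.4304 0.0017 0.1247] yaw 78.52 tilt [-0.0308  0.0043] F [0.7 0.1 0.1] Tq [-0.01 -0.06 -0.07] w 0.154 t 12.17
-80 [95.5, 94.4, 94.3, None, None, 92.4, 90.9, 91.3]
-30 [94.6, 94.2, 98.6, 98.7, 92.6, 92.3, 91.9, 90.6]
0 [94.7, 94.2, 94.0, 93.1, 92.5, 92.4, 91.8, 90.2]
30 [95.0, 94.5, 94.2, 92.9, 92.1, 92.4, 91.4, 90.1]
60 [94.6, 94.2, 93.6, 93.4, 92.5, 91.5, 91.0, 90.6]
80 [95.2, 94.2, 93.9, 93.8, 92.4, 91.7, 91.1, 90.9]
```

Handle now at about 1.5 rad from the box's x axis. Releasing again.

arm_command:
  targets: "0 0 0 0 0 0 0.7;0 0 0 0 0 0 0.7;0 0 0 0 0 0 0.7;0 0 0 0 0 0 0.7;0 0 0 0 0 0 0.7;0 0 0 0 0 0 0.7"

```text
time: 12.72
tool_pos: [0.4304, 0.0017, 0.1247]
tcp_rot: [-2.415, -1.973, 0.033]
wrist_force: [-0.7, 0.3, 0.2]
width: 0.702
```

```bash
python3 - <<'E'
from h import *
go(.4306,.0018,.1247,72.4)
D=bot.read_camera("side")[1]
b=lid("side",D)
for y in(-80,-30,0,30,60,80):
        print(y,[ (round(float(np.median(b[m,2]))*1000,1) if (m:=(abs(b[:,0]*1000-x)<5)&(abs(b[:,1]*1000-y)<6)&(b[:,2]>.05)&(b[:,2]<.125)).sum()>4 else None) for x in(-65,-55,-45,-20,0,20,40,60)])
E
```

```text
shift [ 0.13  0.16 -0.04] turn [-1.78  0.21  6.08] | now [0.4304 0.0017 0.1247] yaw 78.48 tilt [-0.0309  0.0042] F [-0.7  0.3  0.2] Tq [ 0.02 -0.01 -0.06] w 0.702 t 12.72
-80 [95.8, 94.6, None, 93.2, None, 92.0, 90.4, 90.8]
-30 [95.3, 94.6, 99.2, 98.8, 92.5, 92.0, 91.1, 90.5]
0 [95.1, 94.4, 93.9, 93.6, 92.6, 92.7, 91.7, 90.3]
30 [95.3, 94.6, 93.9, 93.5, 92.3, 92.1, 91.6, 90.5]
60 [95.0, 94.8, 93.9, 93.4, 92.7, 91.7, 90.9, 90.2]
80 [95.8, 94.6, 94.0, 95.5, 92.5, 92.1, 91.1, 90.9]
```

```bash
python3 - <<'E'
from h import *
go(.4304,.0017,.19,78.5)
go(.4465,.0852,.19,82.7)
E
```

```text
shift [ -0.15  -2.06 -65.31] turn [-1.78  0.11 -0.02] | now [0.4304 0.0017 0.1247] yaw 78.48 tilt [-0.0309  0.0043] F [0.3 0.5 0.6] Tq [-0.02 -0.02  0.01] w 0.704 t 12.77
shift [ 84.88  -2.96 -65.45] turn [-1.79  0.05 -4.22] | now [0.4304 0.0017 0.1247] yaw 78.48 tilt [-0.0309  0.0043] F [0.3 0.5 0.6] Tq [-0.02 -0.02  0.01] w 0.704 t 12.77
```

arm_command:
  targets: "0 0 -30 0 0 0 0.7;0 0 -65 0 0 0 0.7;0 -2 -65.4 -1.8 0 0 0.7;42 -2.5 -65.4 -1.8 0 -2 0.7;84.9 -3 -65.4 -1.8 0 -4.2 0.45;84.9 -3 -65.4 -1.8 0 -4.2 0.45;84.9 -3 -65.4 -1.8 0 -4.2 0.45;84.9 -3 -65.4 -1.8 0 -4.2 0.45"

```text
time: 13.43
tool_pos: [0.4461, 0.0852, 0.1897]
tcp_rot: [2.357, 2.076, -0.002]
wrist_force: [0.0, 1.1, -0.8]
width: 0.449
```

```bash
python3 - <<'E'
from h import *
go(.4465,.0852,.11,82.7)
p,D=bot.read_camera("side"); cv2.imwrite("pics/side10.png",p); np.save("pics/side10.npy",D)
crop("pics/side10.png",200,120,160,150,5,"pics/s10.png")
b=lid("side",D)
for y in(-80,-30,0,30,60,80):
        print(y,[ (round(float(np.median(b[m,2]))*1000,1) if (m:=(abs(b[:,0]*1000-x)<5)&(abs(b[:,1]*1000-y)<6)&(b[:,2]>.05)&(b[:,2]<.115)).sum()>4 else None) for x in(-65,-55,-45,-20,0,20,40,60)])
P=cloud("side",D).reshape(-1,3); 
for lo in(-.04,-.02,0,.02):
    m=(P[:,2]>.117)&(P[:,2]<.135)&(abs(P[:,0]-.447)<.02)&(P[:,1]>.085+lo)&(P[:,1]<.085+lo+.02); q=P[m]; print(lo,len(q),q.mean(0) if len(q) else 0, q[:,2].max() if len(q) else 0)
go(.4465,.0852,.11,82.7)
E
```

```text
shift [ 0.17  0.39 79.72] turn [-0.03  0.1   0.06] | now [0.4461 0.0852 0.1897] yaw 82.76 tilt [-0.0007 -0.0016] F [ 0.   1.1 -0.8] Tq [ 0.02  0.01 -0.  ] w 0.449 t 13.43
-80 [95.7, 94.9, 94.1, 93.6, None, None, None, None]
-30 [94.9, 94.7, 98.2, 98.6, 92.8, 92.1, 91.6, 90.4]
0 [95.1, 94.8, 94.6, 93.1, 92.2, 92.3, 91.7, 90.2]
30 [95.0, 94.5, 94.0, 93.2, 92.7, 92.2, 91.6, 90.6]
60 [95.0, 94.6, 93.8, 93.5, 92.2, 92.0, 91.0, 90.4]
80 [95.4, 94.7, 94.0, 94.3, 92.5, 91.8, 91.0, 90.9]
-0.04 41 [0.4414026  0.05915565 0.12607569] 0.1310088098817802
-0.02 82 [0.44413064 0.0750613  0.12894947] 0.13208434119270884
0 78 [0.44647562 0.09511536 0.12910187] 0.13187291794456157
0.02 106 [0.4489741  0.1151263  0.12603759] 0.13220723376508536
shift [ 0.72  0.39 79.63] turn [-0.03  0.1  -0.02] | now [0.4461 0.0847 0.1896] yaw 82.68 tilt [-0.0008 -0.0016] F [0.5 0.5 0.7] Tq [-0.01  0.03 -0.03] w 0.446 t 13.48
```

View pics/s10.png

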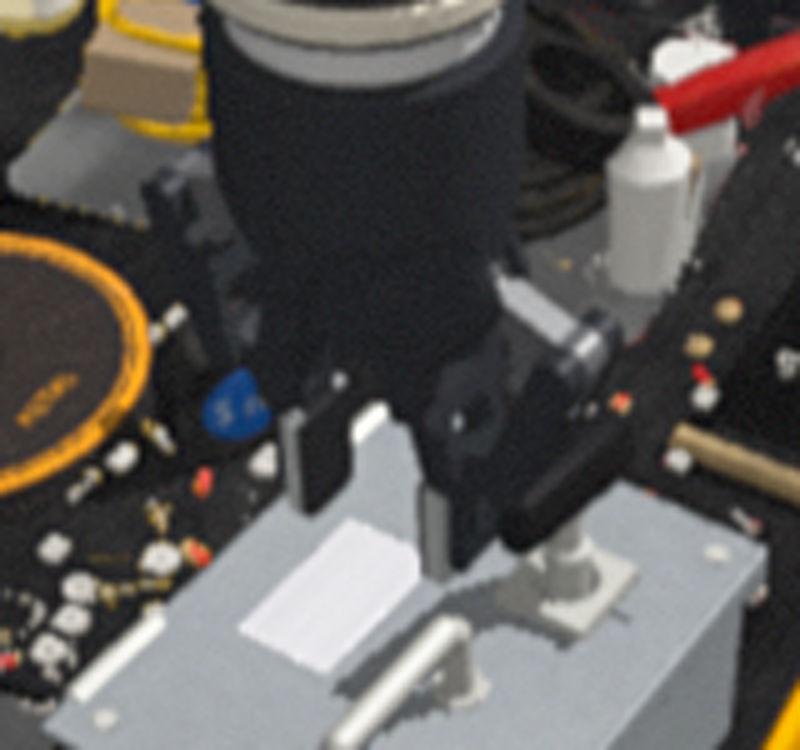

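arm_command:
  targets: "0.5 0 40 0 0 0 0.45;0.5 0 70 0 0 0 0.45;0.5 0 79.5 0 0 0 0.45;0.5 0 79.5 0 0 0 0.45;0.5 0 79.5 0 0 0 0.1;0.5 0 79.5 0 0 0 0.03;0.5 0 79.5 0 0 0 0.03;0.5 0 79.5 0 0 0 0.03"
  newtons: 30

```text
time: 14.15
tool_pos: [0.4462, 0.0856, 0.1122]
tcp_rot: [-2.359, -2.075, 0.002]
wrist_force: [-4.3, 0.5, 4.4]
width: 0.103
```

```bash
python3 - <<'E'
from h import *
go(.4465,.0852,.11,82.7)
# arc plan: hinge axis in box xz; bar radius
r=np.hypot(.095,.036); a0=np.arctan2(.036,.095)+.031
for th,ti in((.1,.06),(.2,.12),(.3,.18),(.4,.25),(.5,.3),(.6,.36),(.7,.42),(.8,.48),(.9,.54),(1.0,.6)):
    a=a0-.031+th; dx=-r*np.cos(a)+r*np.cos(a0); dz=r*np.sin(a)-r*np.sin(a0)
    # TCP = bar + 14 mm along tool z ; tool z tilted by ti about box +y: (-sin,-cos)
    tx=dx-.014*np.sin(ti); tz=dz-.014*(np.cos(ti)-1)
    print(th,"tool y (box x)",round(tx*1000,1),"tool z",round(-tz*1000,1),"tilt deg",round(np.degrees(ti),1))
E
```

```text
shift [-0.36  0.33  2.2 ] turn [-0.04  0.05 -0.04] | now [0.4462 0.0856 0.1122] yaw 82.66 tilt [-0.0009 -0.0007] F [-4.3  0.5  4.4] Tq [-0.06  0.91  0.03] w 0.103 t 14.15
0.1 tool y (box x) 2.1 tool z -6.4 tilt deg 3.4
0.2 tool y (box x) 6.2 tool z -15.3 tilt deg 6.9
0.3 tool y (box x) 11.2 tool z -23.8 tilt deg 10.3
0.4 tool y (box x) 16.9 tool z -31.7 tilt deg 14.3
0.5 tool y (box x) 23.6 tool z -38.8 tilt deg 17.2
0.6 tool y (box x) 30.8 tool z -45.3 tilt deg 20.6
0.7 tool y (box x) 38.7 tool z -51.0 tilt deg 24.1
0.8 tool y (box x) 47.0 tool z -55.9 tilt deg 27.5
0.9 tool y (box x) 55.8 tool z -59.9 tilt deg 30.9
1.0 tool y (box x) 64.9 tool z -62.9 tilt deg 34.4
```

arm_command:
  targets: "1 1 -3 1.5 0 0 0.03;0 2 -6.4 3.4 0 0 0.03;0 4 -10.8 5 0 0 0.03;0 6.2 -15.3 6.9 0 0 0.03;0 6.2 -15.3 6.9 0 0 0.03"

```text
time: 14.57
tool_pos: [0.4521, 0.0848, 0.1268]
tcp_rot: [-2.288, -2.012, 0.126]
wrist_force: [-5.6, 0.9, 1.1]
width: 0.105
```

```bash
python3 - <<'E'
from h import *
go(.4465,.0852,.11,82.7)
p,D=bot.read_camera("side"); cv2.imwrite("pics/side11.png",p); np.save("pics/side11.npy",D)
crop("pics/side11.png",200,120,160,150,5,"pics/s11.png")
E
```

```text
shift [-0.35 -3.51 17.37] turn [-7.13  0.05 -0.05] | now [0.4521 0.0848 0.1268] yaw 82.65 tilt [-0.1231  0.0149] F [-5.6  0.9  1.1] Tq [0.08 0.9  0.06] w 0.105 t 14.57
```

View pics/s11.png

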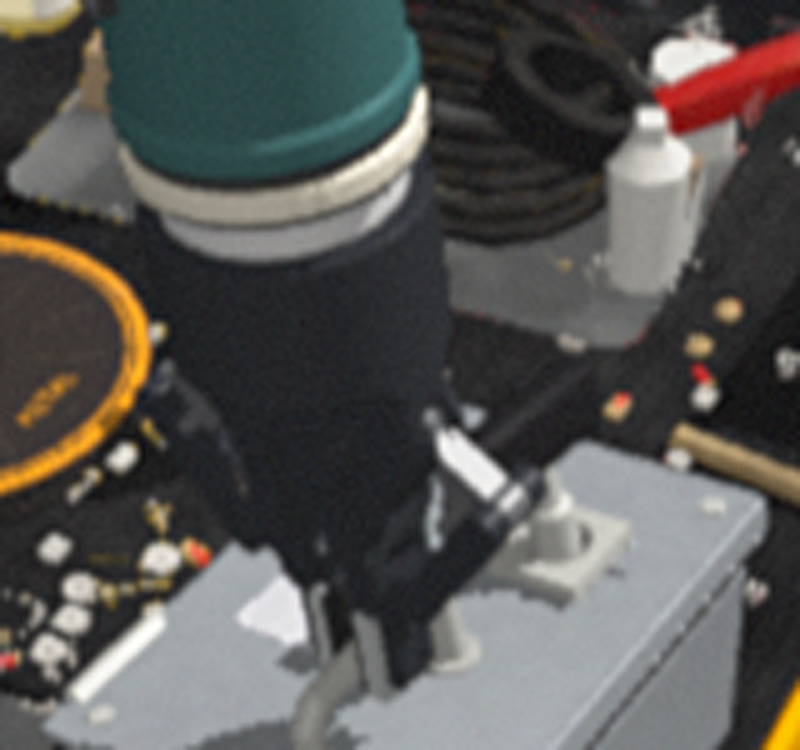

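```bash
cat > arc.py <<'E'
from h import *
r=np.hypot(.095,.036); a0=np.arctan2(.036,.095)
def tcp(th,ti):
    a=a0+th; b=np.array([-r*np.cos(a),r*np.sin(a)]); return b+.0125*np.array([-np.sin(ti),-np.cos(ti)])
def rows(t0,ti0,lst):
    p0=tcp(t0,ti0); y=np.array([np.cos(ti0),-np.sin(ti0)]); z=np.array([-np.sin(ti0),-np.cos(ti0)])
    for th,ti in lst:
        d=tcp(th,ti)-p0; print(th,"y",round(d@y*1000,1),"z",round(d@z*1000,1),"rx",round(np.degrees(ti-ti0),1))
E
python3 - <<'E'
from arc import *
rows(.2,.12,[(.25,.15),(.3,.18),(.35,.21),(.4,.24),(.45,.27),(.5,.3),(.55,.33),(.6,.36)])
E
```

```text
0.25 y 1.9 z -4.5 rx 1.7
0.3 y 4.0 z -9.0 rx 3.4
0.35 y 6.4 z -13.3 rx 5.2
0.4 y 9.0 z -17.5 rx 6.9
0.45 y 11.7 z -21.5 rx 8.6
0.5 y 14.7 z -25.4 rx 10.3
0.55 y 17.9 z -29.1 rx 12.0
0.6 y 21.2 z -32.7 rx 13.8
```

arm_command:
  targets: "0 1.5 -4.5 1.7 0 0 0.03;0 3.6 -9 3.4 0 0 0.03;0 6 -13.3 5.2 0 0 0.03;0 8.6 -17.5 6.9 0 0 0.03;0 11.4 -21.5 8.6 0 0 0.03;0 14.4 -25.4 10.3 0 0 0.03;0 17.6 -29 12 0 0 0.03;0 21 -32.7 13.8 0 0 0.03;0 21 -32.7 13.8 0 0 0.03"

```text
time: 15.37
tool_pos: [0.476, 0.0818, 0.1567]
tcp_rot: [-2.137, -1.88, 0.35]
wrist_force: [-7.0, 1.2, 1.6]
width: 0.102
```

```bash
python3 - <<'E'
from arc import *
go(.4465,.0852,.11,82.7)
p,D=bot.read_camera("side"); cv2.imwrite("pics/side12.png",p); np.save("pics/side12.npy",D)
crop("pics/side12.png",200,110,160,150,5,"pics/s12.png")
rows(.6,.36,[(.65,.39),(.7,.42),(.75,.45),(.8,.48),(.85,.51),(.9,.54),(.95,.57),(1.0,.6)])
E
```

```text
shift [ -0.38 -10.98  54.26] turn [-21.04   0.06  -0.03] | now [0.476  0.0818 0.1567] yaw 82.68 tilt [-0.3562  0.0448] F [-7.   1.2  1.6] Tq [0.16 1.03 0.05] w 0.102 t 15.37
0.65 y 2.6 z -4.1 rx 1.7
0.7 y 5.4 z -8.1 rx 3.4
0.75 y 8.4 z -11.9 rx 5.2
0.8 y 11.6 z -15.6 rx 6.9
0.85 y 15.0 z -19.1 rx 8.6
0.9 y 18.5 z -22.4 rx 10.3
0.95 y 22.2 z -25.5 rx 12.0
1.0 y 26.0 z -28.4 rx 13.8
```

View pics/s12.png

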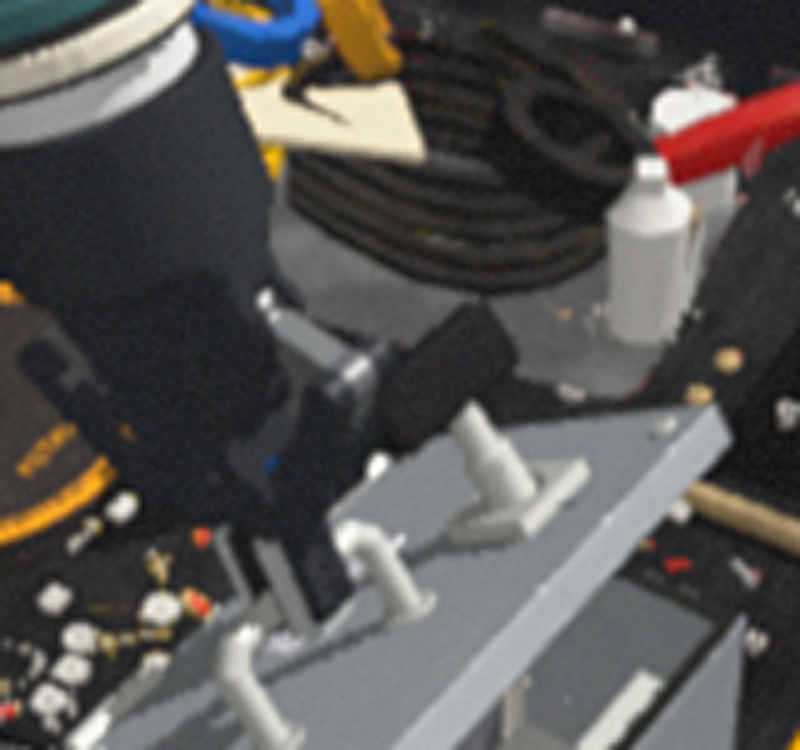

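arm_command:
  targets: "0 2.6 -4.1 1.7 0 0 0.03;0 5.4 -8.1 3.4 0 0 0.03;0 8.4 -11.9 5.2 0 0 0.03;0 11.6 -15.6 6.9 0 0 0.03;0 15 -19.1 8.6 0 0 0.03;0 18.5 -22.4 10.3 0 0 0.03;0 22.2 -25.5 12 0 0 0.03;0 26 -28.4 13.8 0 0 0.03;0 26 -28.4 13.8 0 0 0.03"

```text
time: 16.17
tool_pos: [0.5109, 0.0775, 0.1753]
tcp_rot: [-1.977, -1.74, 0.545]
wrist_force: [-6.7, 1.2, 4.6]
width: 0.098
```

```bash
python3 - <<'E'
from arc import *
go(.4465,.0852,.11,82.7)
p,D=bot.read_camera("side"); cv2.imwrite("pics/side13.png",p); np.save("pics/side13.npy",D)
crop("pics/side13.png",200,90,160,150,5,"pics/s13.png")
E
```

```text
shift [ -0.5  -16.03  90.63] turn [-3.478e+01  3.000e-02 -2.000e-02] | now [0.5109 0.0775 0.1753] yaw 82.69 tilt [-0.5658  0.072 ] F [-6.7  1.2  4.6] Tq [ 0.16  1.29 -0.02] w 0.098 t 16.17
```

View pics/s13.png

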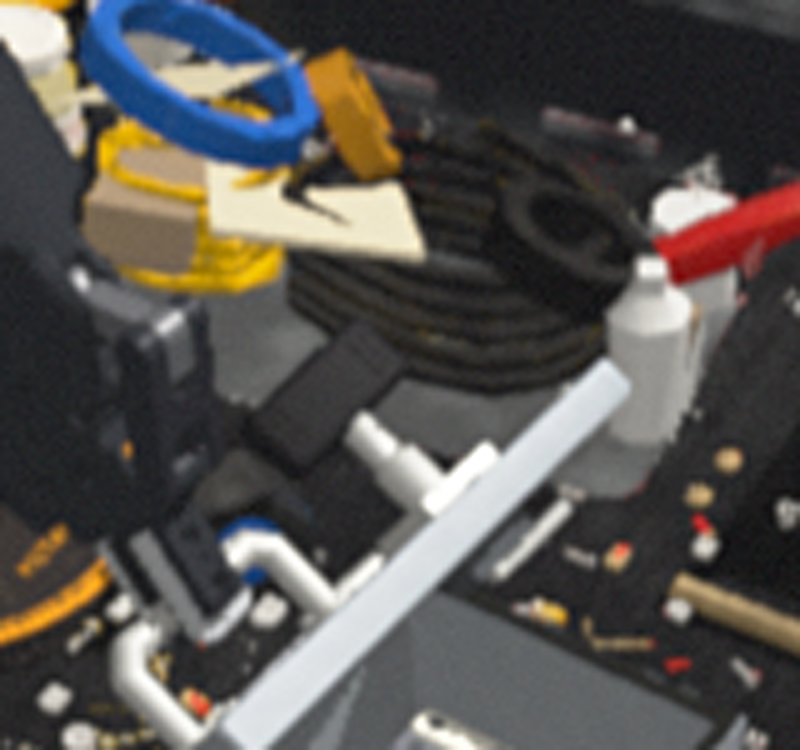

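arm_command:
  targets: "0 0 0 0 0 0 0.25;0 0 0 0 0 0 0.3;0 0 0 0 0 0 0.3;0 0 0 0 0 0 0.3"

```text
time: 16.55
tool_pos: [0.5121, 0.0773, 0.1738]
tcp_rot: [-1.983, -1.744, 0.54]
wrist_force: [0.4, -0.3, -0.4]
width: 0.297
```

```bash
python3 - <<'E'
from arc import *
go(.4465,.0852,.11,82.7)
E
```

```text
shift [ -0.51 -18.58  89.93] turn [-3.434e+01  3.000e-02 -3.000e-02] | now [0.5121 0.0773 0.1738] yaw 82.68 tilt [-0.5596  0.0714] F [ 0.4 -0.3 -0.4] Tq [-0.06 -0.23 -0.04] w 0.297 t 16.55
```

arm_command:
  targets: "0 0 -10 0 0 0 0.3;0 0 -30 0 0 0 0.3;0 0 -60 0 0 0 0.3;0 0 -90 0 0 0 0.3;0 0 -90 0 0 0 0.3;0 0 -90 0 0 0 0.3"

```text
time: 17.05
tool_pos: [0.5641, 0.0708, 0.2494]
tcp_rot: [-1.985, -1.745, 0.537]
wrist_force: [-0.1, 0.0, -0.7]
width: 0.3
```

```bash
python3 - <<'E'
from arc import *
go(.4465,.0852,.11,82.7)
p,D=bot.read_camera("side"); cv2.imwrite("pics/side14.png",p); np.save("pics/side14.npy",D)
p2,D2=bot.read_camera("top"); cv2.imwrite("pics/top14.png",p2); np.save("pics/top14.npy",D2)
b=lid("side",D)
# front edge of cover: highest cover points at box y in (-80..-60) (x<70)
m=(abs(b[:,1]+.085)<.012)&(b[:,0]>-.08)&(b[:,0]<.09)&(b[:,2]>.1)&(b[:,2]<.26)
q=b[m]; print(len(q),q.min(0),q.max(0)); t=q[q[:,2].argsort()[-8:]]; print(t.mean(0), np.degrees(np.arctan2(t[:,2].mean()-.085,.07-t[:,0].mean())))
E
```

```text
shift [ -0.72 -19.68 181.9 ] turn [-3.417e+01 -1.000e-02 -4.000e-02] | now [0.5641 0.0708 0.2494] yaw 82.66 tilt [-0.5571  0.0717] F [-0.1  0.  -0.7] Tq [-0.03 -0.24  0.03] w 0.3 t 17.05
94 [-0.01930431 -0.09296238  0.17772438] [ 0.01337362 -0.07316841  0.21104344]
[-0.00972021 -0.08326332  0.21027674] 57.52925014228539
```

View pics/side14.png

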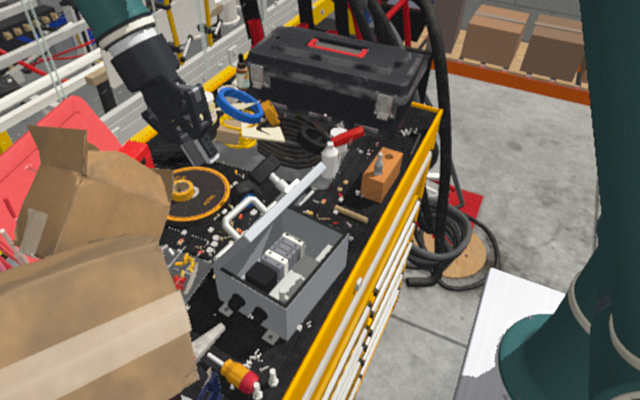

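View pics/top14.png

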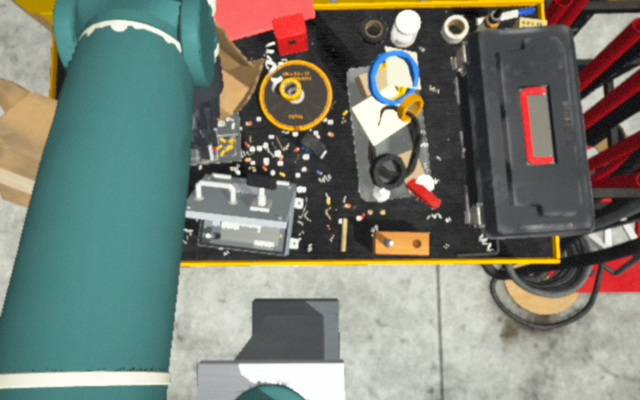

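arm_command:
  targets: "0 0 -10 0 0 0 0.3;0 0 -10 0 0 0 0.3;0 0 -10 0 0 0 0.3;0 0 -10 0 0 0 0.3;0 0 -10 0 0 0 0.3;0 0 -10 0 0 0 0.3"

```text
time: 17.65
tool_pos: [0.5672, 0.0703, 0.2552]
tcp_rot: [-1.981, -1.742, 0.542]
wrist_force: [-0.8, 0.5, 0.2]
width: 0.3
```

```bash
python3 - <<'E'
from arc import *
p,D=bot.read_camera("side"); cv2.imwrite("pics/side15.png",p)
crop("pics/side15.png",200,140,160,120,5,"pics/s15.png")
b=lid("side",D)
m=(abs(b[:,1]+.085)<.012)&(b[:,0]>-.08)&(b[:,0]<.09)&(b[:,2]>.1)&(b[:,2]<.26)
q=b[m]; t=q[q[:,2].argsort()[-8:]]; print(t.mean(0), np.degrees(np.arctan2(t[:,2].mean()-.085,.07-t[:,0].mean())))
s=bot.read_state(); print(s["wrist_force"],s["torque"],s["time"],abs(s["joint_vel"]).max())
E
```

```text
[-0.00934333 -0.08243473  0.21040561] 57.678722658910864
[ 0.28617725 -0.39209361 -0.11996041] [-0.02397524 -0.23239698 -0.04785608] 17.7 0.0021249464834563843
```

View pics/s15.png

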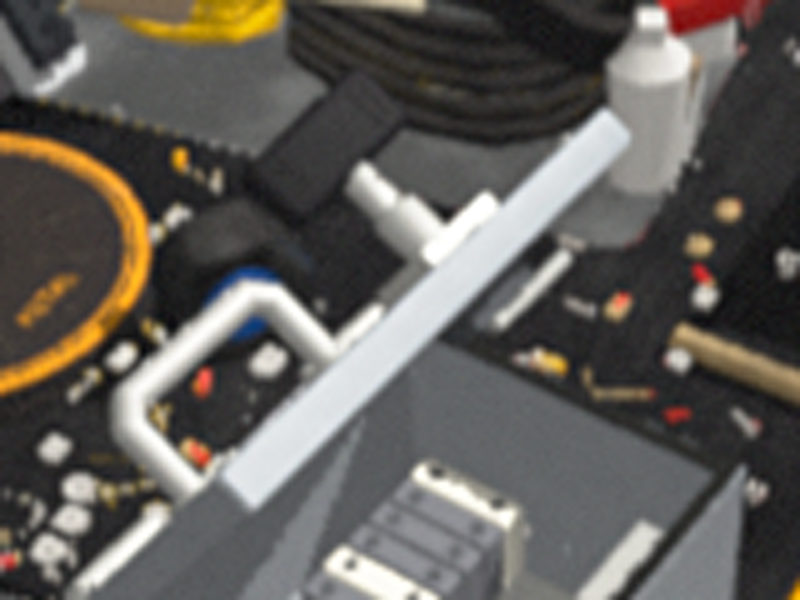

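The cover stands still at about 57° with the key in the lock, the terminals in view and the gripper clear. Handing in.

```bash
python3 -c "
from workcell import bot
print(bot.finish_job())"
```

```text
the job is handed in; nothing more can be done
None
```

The box is open: the cover stands by itself at about 57°, the terminals are in view, and the job was handed in at about 17.7 s.

**What I did**
- I took the key from the block and lowered it into the lock at the slot angle read from the top camera's depth image.
- It dropped home at the first try, with about 5 N at the seat.
- I turned it counter-clockwise, let go, then lifted the cover by the bow handle, which took about 7 N.
- The key stayed in the lock and the punch stayed in the block.

**Last checks**
- The cover angle read 57.5°, then 57.7° about 0.6 s later, so it is holding.
- The wrist force was about zero and the gripper is clear of everything.
- The highest wrist reading I saw, taken at the ends of moves, was about 8 N.

**What disagreed**
- After I let go, the cover sprang only about 0.03 rad ajar, not the stated 0.09.
- To be sure of the bolt, I gripped the key again and turned it about 6° further, to about 1.5 rad at the handle. That met no resistance but changed nothing.
- The cover then lifted freely, so the bolt was clear.

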